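# Tug-check three instrument cases and snap the loose catches

## Task

Check the three instrument cases on their sloped stands: give each lid a tug by its black grip, the blue case first, then the green, then the orange, lifting it a little and no further than halfway open. Any case whose lid comes up has an unlatched catch: let its lid down and snap its red catch fully shut, straight away or after the last tug. Finish with all three lids down, all three catches shut, and leave the other things on the bench where they are.

Things in the scene. Friction and masses are not known exactly. Their poses are not given: they have to be found in the camera images.
- case_blue: blue instrument case, 130 x 120 x 65 mm, on a fixed stand (190 x 150) that tips it 25 degrees to its front. Origin: footprint centre at table height; z up, x level to the case's rear. An LED bar (28 x 160 x 16) on two posts (10 mm thick, y +-70) spans above, 25 mm in front of the origin, 282 up: straight down on the lid grip does not fit; come in square to the lid, leaning 25 degrees.
- lid_blue_grip (a point): Centre of the black grip fin on the blue lid: 40 mm long (x), 14 wide (y), 34 tall (z); fin top 17 mm above this point along z, lid top 17 mm below. x: up the slope to the hinge, y: across the case, z: square out of the lid (25 degrees from vertical when shut). The hinge line runs along y, 85 mm away in +x, 32 mm below.
- lid_blue (a joint): blue lid (about 0.25 kg), hinged at the rear: 0 = down, grows (rad) as it lifts, stop at 0.8; falls shut by its weight. With the catch shut, a tug lifts it only about 0.03 (2 to 3 mm at the grip), then it is held; with the catch unlatched it keeps coming up.
- catch_blue (a joint): Over-centre catch on the blue case's front: 0 = snapped shut (nose over the lid's front edge), 0.4 rad = unlatched, red tab leaning out to the front, towards the robot. A spring throws it to the nearer end (dead centre near 0.17); pushing the tab towards the case takes about 3 N. Any catch may be unlatched at the start; at least one is.
- catch_blue_tab (a point): Middle of the outer face of the blue case's red catch tab: 46 mm wide, 15 mm up to its tip, lever 8 mm thick, pivot 60 mm below. x: towards the case, y: across, z: along the lever to its tip. When shut it lies 59 mm from the grip point in -x and 4 mm below it in z (grip axes); unlatched, about 23 mm further out and 8 mm lower. Best pushed along its swing, inwards and up.
- case_green: green instrument case, 130 x 120 x 65 mm, on a fixed stand (190 x 150) that tips it 25 degrees to its front. Origin: footprint centre at table height; z up, x level to the case's rear. An LED bar (28 x 160 x 16) on two posts (10 mm thick, y +-70) spans above, 25 mm in front of the origin, 282 up: straight down on the lid grip does not fit; come in square to the lid, leaning 25 degrees.
- lid_green_grip (a point): Centre of the black grip fin on the green lid: 40 mm long (x), 14 wide (y), 34 tall (z); fin top 17 mm above this point along z, lid top 17 mm below. x: up the slope to the hinge, y: across the case, z: square out of the lid (25 degrees from vertical when shut). The hinge line runs along y, 85 mm away in +x, 32 mm below.
- lid_green (a joint): green lid (about 0.25 kg), hinged at the rear: 0 = down, grows (rad) as it lifts, stop at 0.8; falls shut by its weight. With the catch shut, a tug lifts it only about 0.03 (2 to 3 mm at the grip), then it is held; with the catch unlatched it keeps coming up.
- catch_green (a joint): Over-centre catch on the green case's front: 0 = snapped shut (nose over the lid's front edge), 0.4 rad = unlatched, red tab leaning out to the front, towards the robot. A spring throws it to the nearer end (dead centre near 0.17); pushing the tab towards the case takes about 3 N. Any catch may be unlatched at the start; at least one is.
- catch_green_tab (a point): Middle of the outer face of the green case's red catch tab: 46 mm wide, 15 mm up to its tip, lever 8 mm thick, pivot 60 mm below. x: towards the case, y: across, z: along the lever to its tip. When shut it lies 59 mm from the grip point in -x and 4 mm below it in z (grip axes); unlatched, about 23 mm further out and 8 mm lower. Best pushed along its swing, inwards and up.
- case_orange: orange instrument case, 130 x 120 x 65 mm, on a fixed stand (190 x 150) that tips it 25 degrees to its front. Origin: footprint centre at table height; z up, x level to the case's rear. An LED bar (28 x 160 x 16) on two posts (10 mm thick, y +-70) spans above, 25 mm in front of the origin, 282 up: straight down on the lid grip does not fit; come in square to the lid, leaning 25 degrees.
- lid_orange_grip (a point): Centre of the black grip fin on the orange lid: 40 mm long (x), 14 wide (y), 34 tall (z); fin top 17 mm above this point along z, lid top 17 mm below. x: up the slope to the hinge, y: across the case, z: square out of the lid (25 degrees from vertical when shut). The hinge line runs along y, 85 mm away in +x, 32 mm below.
- lid_orange (a joint): orange lid (about 0.25 kg), hinged at the rear: 0 = down, grows (rad) as it lifts, stop at 0.8; falls shut by its weight. With the catch shut, a tug lifts it only about 0.03 (2 to 3 mm at the grip), then it is held; with the catch unlatched it keeps coming up.
- catch_orange (a joint): Over-centre catch on the orange case's front: 0 = snapped shut (nose over the lid's front edge), 0.4 rad = unlatched, red tab leaning out to the front, towards the robot. A spring throws it to the nearer end (dead centre near 0.17); pushing the tab towards the case takes about 3 N. Any catch may be unlatched at the start; at least one is.
- catch_orange_tab (a point): Middle of the outer face of the orange case's red catch tab: 46 mm wide, 15 mm up to its tip, lever 8 mm thick, pivot 60 mm below. x: towards the case, y: across, z: along the lever to its tip. When shut it lies 59 mm from the grip point in -x and 4 mm below it in z (grip axes); unlatched, about 23 mm further out and 8 mm lower. Best pushed along its swing, inwards and up.
- wash_bottle: White wash bottle with red cap, 60 mm across, 170 tall; a bystander, to be left alone. Origin: centre of its underside.
- jar: Amber glass jar, 60 mm across, 80 tall; a bystander, to be left alone. Origin: centre of its underside.
- carton: Blue carton, 60 x 90 x 50 mm; a bystander, to be left alone. Origin: centre of its underside.
- screwdriver: Screwdriver with yellow handle, 170 mm, lying; a bystander, to be left alone. Origin: centre of its underside.
- tweezers: Steel tweezers, 125 mm, lying; a bystander, to be left alone. Origin: centre of its underside.
- tape_roll: Amber tape roll, 80 mm across, 19 tall; a bystander, to be left alone. Origin: centre of its underside.
- chip_tray: Black divided chip tray, 100 x 100 x 16 mm; a bystander, to be left alone. Origin: centre of its underside.
- wire_spool: Copper-coloured spool, 52 mm across, 34 tall; a bystander, to be left alone. Origin: centre of its underside.

How it is judged:
By the outcome, as a careful person would: the job done as asked, in the order asked, and still so for the second after the job is handed in, with the robot touching nothing.
It also fails if it takes over 72 s, if anything falls off the work surface, if the arm or the gripper's body presses on something with over 40 N, if the wrist force passes 120 N, or if a joint passes its speed limit or range.

## Robot

A 7-joint arm with a two-finger parallel gripper is mounted at the origin on the work surface. World frame = base frame: x ahead of the robot, y to its left, z up, the work surface at z = 0. Lengths are in m, angles in rad, forces in N, time in s.
With the tool pointing down it reaches from about 0.4 to 0.875 m from the base axis. Payload 19.3 kg.
Tool frame: the origin (TCP) lies at the very end of the fingers, on their centre line; the grasp point (between the pads) lies 19 mm behind it; z points along the fingers, y is the direction in which the jaws open and shut (so a half turn about z gives the same grasp; the last joint's range is limited). The gripper opens to 85 mm and grips with 20 to 120 N. Pads are 22 mm wide; open, the fingers measure 114 mm over their backs; the gripper's body (76 mm by 85 mm) begins 54 mm behind the grasp point. The pads swing forward as they close: fully open they stand 13 mm farther back than shut.
Start: joints at [1.247, 0.521, -0.036, 1.599, 0.021, 1.021, -0.113], TCP at [0.157, -0.605, 0.231] pointing down, gripper open.
Joint ranges: [-2.91, 2.91], [-0.3, 2.13], [-1.5, 1.42], [0.17, 2.43], [-1.26, 4.41], [0.16, 1.93], [-2.52, 2.52]. Speed limits (rad/s): [1.89, 1.89, 2.39, 2.39, 3.01, 3.01, 3.01].

## Interface

Orientations are given as [roll, pitch, yaw] about the fixed x, y, z axes, in that order (R = Rz(yaw) Ry(pitch) Rx(roll)).
In Python, from plant import manip gives the robot as it stands. The module is installed in compiled form; this text tells all that it offers.
- The arm moves only by the shell command python3 -m pendant 'ROWS' [FORCE]. ROWS is JSON, a list of rows, each a list of 5 numbers: the shift along the tool's x, y, z in m, then the turn about the tool's z in degrees, then the gripper command: -1 is fully open, 1 is shut, values between are in proportion. In form: [[dx, dy, dz, spin, hand], ...]. A call has 1 to 5 rows; each row is the pose to reach, as a shift and turn from the pose commanded when the call began, along the tool's axes at that moment; what a row does not reach only later rows make up. A row lasts 1/10 s, in which the tool goes at most 50 mm and 8.59 degrees, less where a joint would pass 70% of its speed; a pose out of reach is approached as far as the arm can. A call with a gripper value outside its range is refused whole. The fingers move at their own pace and stop on an object; FORCE is the grip in N (left out, the last holds). Time passes only in rows, so rows that repeat a pose let the fingers close. It gives the time, the measured TCP pose, the force and the opening at its end, in the units of the state.
- manip.state(): the state, without advancing time (a new reading comes with each control period).
- manip.capture(name): name is "side" or "top"; returns (picture, depth): 384x512x3 uint8, blue, green, red; 384x512 float32, m along the optical axis (not along the pixel's ray), 0 where there is no reading.
- manip.camera_params(name): a dict with "fovy" (degrees; the focal length in pixels is half the picture's height over the tangent of half this angle, whatever the lens; pixels are square), "cx", "cy" (the principal point, pixels), "k1" (the pictures are not rectified: a ray, as slopes to the right and down, at radius r is drawn at 1 + k1 r^2 times it, then the intrinsics apply), "rvec" (rotation vector, rad) and "tvec" (3), from world to camera coordinates, as OpenCV has them. Camera axes: x right, y down, z forward; pixel columns grow to the right and rows downward; lengths in m; the calibration is good to about 2 mm. A picture is of the moment at which its call begins. camera_params takes no time and is no camera call.
- manip.job_done(): hands the job in, once; it reports no verdict.
The state is a dict: "time": time; "joints": joint angles; "dq": joint speeds; "effort": joint torques, N m; "ee_pos": TCP position; "tool_rot": TCP orientation; "wrist_force": force on the tool from outside, world axes, zero at the start; "torque": the same for the moment, N m; "grip_width": opening from 0.0 (shut) to 1.0 (fully open).
Only numpy, scipy, OpenCV 4.12 (cv2) and the standard library are available. Lean on these libraries where they do the work, as an engineer would, in place of code of your own. Each camera call takes 0.05 s, during which the arm holds its last target.

## Working session

There is one attempt and no reset: what is moved stays moved. The work goes in short steps, Python scripts to look and compute and a shell command to move; the robot and the scene stay as the last step left them, time stands still between calls to the robot, and variables do not carry over. Pictures are saved under pics/ and viewed, and the job is handed in when it is done.

```bash
mkdir -p pics; ls; python3 - <<'E'
from plant import manip
import cv2
s=manip.state(); print(s)
for n in("side","top"):
    print(manip.camera_params(n))
    p,d=manip.capture(n); cv2.imwrite(f"pics/{n}0.png",p); 
    import numpy as np; np.save(f"{n}0.npy",d)
E
```

```text
pics
{'time': 0.0, 'joints': array([ 1.24679343,  0.52203863, -0.03633557,  1.60001766,  0.02120452,
        1.02108756, -0.11278022]), 'dq': array([-0.00022334,  0.00194573, -0.00189765,  0.00052428, -0.00079619,
       -0.00067688, -0.00016213]), 'effort': array([-1.75153004e-04, -9.27128720e+01,  1.98004268e+00, -3.69937384e+01,
        1.78249466e-02,  8.26110248e-03, -6.61084891e-05]), 'ee_pos': array([ 0.15680991, -0.60465319,  0.23070684]), 'tool_rot': array([-3.14042957e+00,  8.30575842e-05,  2.53822370e-01]), 'wrist_force': array([ 0.21330073, -0.91268349,  0.49055034]), 'torque': array([ 0.08782887,  0.00369137, -0.05536598]), 'grip_width': 0.999369963446078}
{'fovy': 51.73596829640062, 'cx': 254.63158704283177, 'cy': 192.15686509529536, 'k1': -0.10005025619020516, 'rvec': array([ 0.79506108, -2.50537612,  1.1668072 ]), 'tvec': array([0.44780925, 0.29000077, 0.93120624])}
{'fovy': 42.638104119627975, 'cx': 259.2142609986453, 'cy': 194.99207516774686, 'k1': -0.20750017772636134, 'rvec': array([ 2.14026414, -2.19976449,  0.11351724]), 'tvec': array([0.00625464, 0.55138264, 1.35730304])}
```

View pics/side0.png

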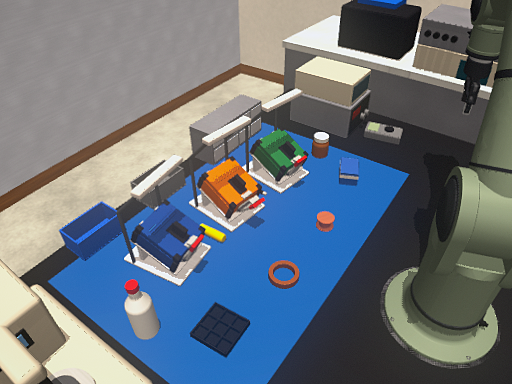

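View pics/top0.png

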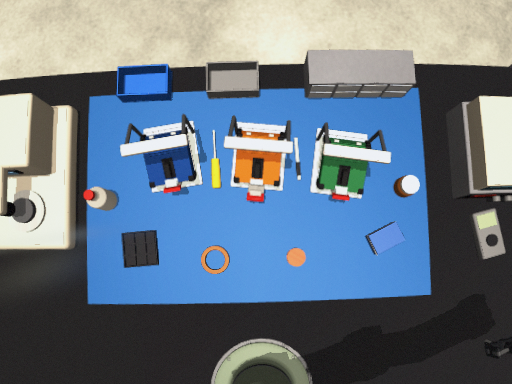

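```bash
cat > h.py <<'E'
import numpy as np, cv2
from plant import manip
def cam(n):
    c=manip.camera_params(n); f=192/np.tan(np.radians(c['fovy'])/2)
    return f,c['cx'],c['cy'],c['k1'],cv2.Rodrigues(np.array(c['rvec']))[0],np.array(c['tvec'])
def deproj(n,u,v,z):
    f,cx,cy,k1,R,t=cam(n)
    K=np.array([[f,0,cx],[0,f,cy],[0,0,1.]])
    p=cv2.undistortPoints(np.stack([np.ravel(u),np.ravel(v)],-1).astype(float)[:,None],K,np.array([k1,0,0,0,0.]))[:,0]
    z=np.ravel(z).astype(float)
    P=np.c_[p*z[:,None],z]
    return (P-t)@R
def proj(n,P):
    f,cx,cy,k1,R,t=cam(n)
    K=np.array([[f,0,cx],[0,f,cy],[0,0,1.]])
    return cv2.projectPoints(np.atleast_2d(P).astype(float),cv2.Rodrigues(R)[0],t,K,np.array([k1,0,0,0,0.]))[0][:,0]
def cloud(n,d):
    v,u=np.mgrid[:384,:512]
    return deproj(n,u,v,d).reshape(384,512,3)
E
python3 - <<'E'
import cv2,numpy as np
from h import *
p=cv2.imread('pics/top0.png')
cv2.imwrite('pics/top0c.png',cv2.resize(p[110:215,110:400],(800,290),interpolation=cv2.INTER_CUBIC))
p=cv2.imread('pics/side0.png')
cv2.imwrite('pics/side0c.png',cv2.resize(p[85:285,110:320],(630,600),interpolation=cv2.INTER_CUBIC))
E
```

```text
(no output)
```

View pics/top0c.png

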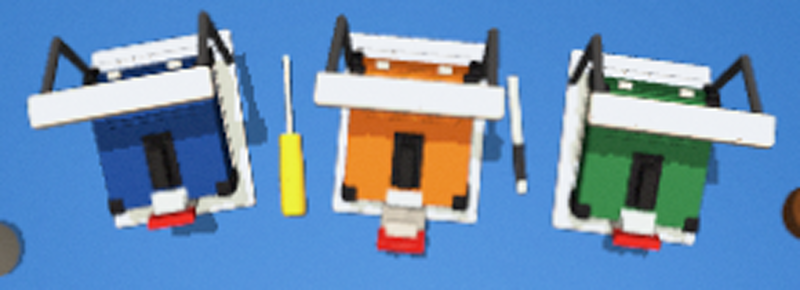

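View pics/side0c.png

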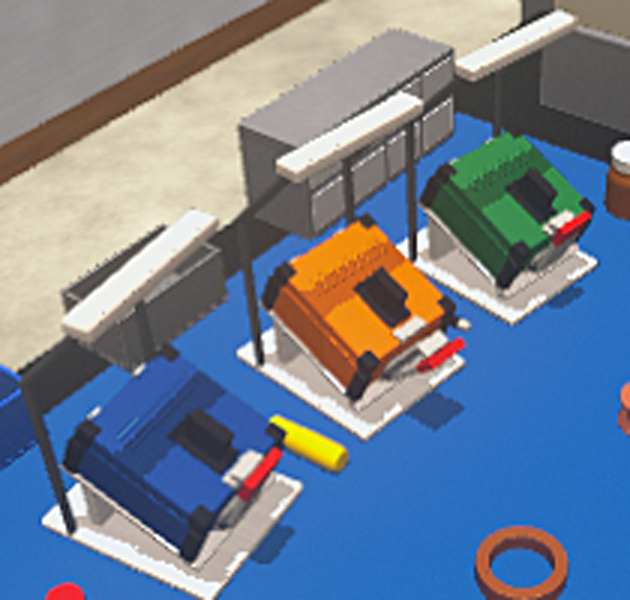

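```bash
cat > m.py <<'E'
from h import *
rng={'blue':(105,125),'orange':(5,16),'green':(55,85)}
reg={'top':{'blue':(110,200,120,205),'orange':(110,205,222,297),'green':(110,205,305,395)},
 'side':{'blue':(200,285,120,215),'orange':(150,225,190,265),'green':(125,185,245,310)}}
C={n:cloud(n,np.load(f'{n}0.npy')) for n in('top','side')}
I={n:cv2.imread(f'pics/{n}0.png') for n in C}
def plane(P):
    for _ in range(4):
        c=np.median(P,0); c=P.mean(0); n=np.linalg.svd(P-c)[2][2]; n*=np.sign(n[2]); e=(P-c)@n
        P=P[abs(e)<max(.0015,1.5*e.std())]
    return c,n,e.std(),len(P)
for col in rng:
  for n in C:
    a,b,c_,d_=reg[n][col]; im=I[n][a:b,c_:d_]; X=C[n][a:b,c_:d_]
    h=cv2.cvtColor(im,cv2.COLOR_BGR2HSV)
    m=(h[...,0]>=rng[col][0])&(h[...,0]<=rng[col][1])&(h[...,1]>120)&(X[...,2]>.1)&(X[...,2]<.26)
    c,nn,s,k=plane(X[m])
    yaw=np.arctan2(-nn[1],-nn[0])
    print(col,n,'lid c',c.round(4),'n',nn.round(3),'tilt',np.degrees(np.arccos(nn[2])).round(1),'yaw',np.degrees(yaw).round(1),s.round(4),k)
    dk=(h[...,2]<70)
    H=(X-c)@nn
    f=dk&(H>.024)&(H<.042)
    P=X[f]; print('   fin',len(P), P.mean(0).round(4),'h',np.median(H[f]).round(4))
    ex=np.array([np.cos(yaw),np.sin(yaw),0]); ey=np.array([-ex[1],ex[0],0]); ex=np.cross(ey,nn)
    print('   ext x',np.percentile((P-P.mean(0))@ex,[2,98]).round(4),'y',np.percentile((P-P.mean(0))@ey,[2,98]).round(4))
    r=((h[...,0]<4)|(h[...,0]>174))&(h[...,1]>150)
    Q=X[r&(X[...,2]>.05)]; q=Q.mean(0)-P.mean(0)
    print('   red',len(Q),Q.mean(0).round(4),'rel fin-top xyz',(q@ex).round(4),(q@ey).round(4),(q@nn).round(4))
    w=(h[...,1]<60)&(h[...,2]>150)&(X[...,2]>.265)&(X[...,2]<.31)
    if w.sum()>10: print('   bar',X[w].mean(0).round(4), X[w][:,2].max())
E
python3 m.py
```

```text
blue top lid c [0.6385 0.2351 0.1163] n [-0.394 -0.056  0.917] tilt 23.5 yaw 8.0 0.0017 694
   fin 84 [0.6235 0.2372 0.145 ] h 0.0323
   ext x [-0.0327  0.1198] y [-0.0327  0.063 ]
   red 78 [0.5662 0.2235 0.1079] rel fin-top xyz -0.0686 -0.0056 -0.0107
   bar [0.6497 0.2366 0.2908] 0.2971201112765339
blue side lid c [0.6551 0.2443 0.1224] n [-0.412 -0.069  0.909] tilt 24.7 yaw 9.5 0.0012 901
   fin 86 [0.6133 0.2384 0.1371] h 0.0319
   ext x [-0.0236  0.1245] y [-0.0102  0.0613]
   red 129 [0.5587 0.3052 0.1287] rel fin-top xyz -0.0424 0.0749 0.0102
orange top lid c [ 0.631  -0.0073  0.116 ] n [-0.382  0.042  0.923] tilt 22.6 yaw -6.3 0.0018 662
   fin 80 [ 0.6065 -0.004   0.1411] h 0.0325
   ext x [-0.0206  0.0156] y [-0.0076  0.0061]
   red 89 [0.5387 0.0031 0.0923] rel fin-top xyz -0.0817 -0.0004 -0.0188
   bar [ 0.6423 -0.0086  0.2904] 0.29774877077942646
orange side lid c [ 0.6506 -0.0036  0.1215] n [-0.415  0.058  0.908] tilt 24.8 yaw -8.0 0.0015 350
   fin 59 [0.6061 0.0021 0.1359] h 0.0319
   ext x [-0.023   0.1075] y [-0.0107  0.0585]
   red 60 [0.5351 0.0084 0.0884] rel fin-top xyz -0.0845 -0.0036 -0.0133
green top lid c [ 0.6046 -0.2354  0.1156] n [-0.385  0.054  0.921] tilt 22.9 yaw -8.0 0.0018 626
   fin 90 [ 0.5872 -0.2349  0.1435] h 0.0331
   ext x [-0.0284  0.1233] y [-0.0679  0.0228]
   red 74 [ 0.5315 -0.2206  0.1277] rel fin-top xyz -0.0587 0.0063 0.0076
   bar [ 0.6166 -0.2374  0.2906] 0.2979090883330247
green side lid c [ 0.6228 -0.2378  0.1215] n [-0.413  0.063  0.908] tilt 24.7 yaw -8.7 0.001 291
   fin 67 [ 0.586  -0.2202  0.1379] h 0.0323
   ext x [-0.0322  0.1243] y [-0.0173  0.0612]
   red 44 [ 0.53   -0.2178  0.1054] rel fin-top xyz -0.0642 -0.0061 -0.0062
```

```bash
python3 -m pendant '[[0,0,-0.01,0,-1]]'; python3 -c "
from plant import manip;print(manip.state())"; python3 -m pendant --help | head -20
```

```text
time: 0.2
ee_pos: [0.1567, -0.6042, 0.2402]
tool_rot: [-3.139, 0.0, 0.254]
wrist_force: [-0.0, -0.1, 0.3]
grip_width: 0.995
{'time': 0.2, 'joints': array([ 1.24646367,  0.51289158, -0.03590301,  1.58943959,  0.02027466,
        1.0423711 , -0.11202713]), 'dq': array([-0.00355684, -0.11650156,  0.0044222 , -0.13727651, -0.00933789,
        0.23225081,  0.00699735]), 'effort': array([ 1.33113968e-01, -9.09875464e+01,  1.96655586e+00, -3.64051759e+01,
        7.99671141e-02, -1.30436104e+00, -4.73023660e-02]), 'ee_pos': array([ 0.15670103, -0.60422318,  0.24022982]), 'tool_rot': array([-3.13885199e+00,  1.73609123e-04,  2.53863534e-01]), 'wrist_force': array([-0.04721089, -0.13845482,  0.32145235]), 'torque': array([0.05230707, 0.00675411, 0.0376741 ]), 'grip_width': 0.9947423976128166}invalid input: not JSON, or not a number
```

```bash
python3 -m pendant '[[0,0,-0.05,0,-1],[0,0,-0.1,0,-1],[0,0,-0.15,0,-1],[0,0,-0.2,0,-1],[0,0,-0.25,0,-1]]';python3 -m pendant '[[0,0,-0.05,0,-1],[0,0,-0.1,0,-1],[0,0,-0.15,0,-1],[0,0,-0.2,0,-1],[0,0,-0.25,0,-1]]'; python3 -c "
from plant import manip;s=manip.state();print(s['joints'])"
```

```text
time: 0.7
ee_pos: [0.1566, -0.6042, 0.4944]
tool_rot: [3.141, -0.0, 0.254]
wrist_force: [0.4, 0.3, 0.1]
grip_width: 1.002
time: 1.2
ee_pos: [0.1559, -0.5897, 0.6591]
tool_rot: [3.075, 0.002, 0.253]
wrist_force: [0.9, -0.5, 0.4]
grip_width: 1.004
[ 0.9726939   0.41904225  0.50593485  0.76196172 -0.21872941  1.93215507
  0.03174757]
```

```bash
python3 -m pendant '[[0,0,0.05,0,-1],[0,0,0.1,0,-1]]'; python3 -c "
from plant import manip;s=manip.state();print(s['joints'])"
```

```text
time: 1.4
ee_pos: [0.157, -0.5952, 0.5625]
tool_rot: [3.074, 0.002, 0.253]
wrist_force: [1.1, -3.1, -1.8]
grip_width: 1.002
[ 0.91096871  0.36180048  0.49512524  1.08559069 -0.17153324  1.66458839
  0.0330126 ]
```

```bash
cat > to.py <<'E'
# to.py X Y Z [yawdir_deg]: shift from current measured pose to world target in tool axes
import sys
from h import *
from scipy.spatial.transform import Rotation as Ro
s=manip.state(); R=Ro.from_euler('xyz',s['tool_rot']).as_matrix(); p=s['ee_pos']
print('t',s['time'],'pos',p.round(4),'ztool',R[:,2].round(3),'xt',R[:,0].round(3),'yt',R[:,1].round(3),'F',np.array(s['wrist_force']).round(1),'g',round(s['grip_width'],3))
print('tilt',np.degrees(np.arccos(-R[2,2])).round(1),'az',np.degrees(np.arctan2(R[1,2],R[0,2])).round(1),'q',s['joints'].round(2))
if len(sys.argv)>3:
    d=R.T@(np.array(list(map(float,sys.argv[1:4])))-p); print('shift',d.round(4),np.linalg.norm(d).round(3))
if len(sys.argv)>4:
    # spin so that tool y lies along -(case y), case yaw deg given (project)
    a=np.radians(float(sys.argv[4])); t=R.T@np.array([np.sin(a),-np.cos(a),0]); print('spin',np.degrees(np.arctan2(-t[0],t[1])).round(1))
E
python3 to.py 0.5 0.2 0.56 9
```

```text
t 1.4 pos [ 0.157  -0.5952  0.5625] ztool [ 0.015 -0.066 -0.998] xt [ 0.968  0.25  -0.002] yt [ 0.25  -0.966  0.068] F [ 1.1 -3.1 -1.8] g 1.002
tilt 3.9 az -77.1 q [ 0.91  0.36  0.5   1.09 -0.17  1.66  0.03]
shift [ 0.5311 -0.6826 -0.0447] 0.866
spin 5.5
```

```bash
python3 -m pendant '[[0.53,-0.68,-0.04,5,-1],[0.53,-0.68,-0.04,5,-1],[0.53,-0.68,-0.04,5,-1],[0.53,-0.68,-0.04,5,-1],[0.53,-0.68,-0.04,5,-1]]'; python3 to.py 0.5 0.2 0.56 9
```

```text
time: 1.9
ee_pos: [0.2566, -0.3635, 0.5612]
tool_rot: [3.078, -0.005, 0.166]
wrist_force: [2.1, 0.2, 0.5]
grip_width: 0.999
t 1.9 pos [ 0.2566 -0.3635  0.5612] ztool [ 0.015 -0.062 -0.998] xt [0.986 0.165 0.005] yt [ 0.165 -0.984  0.063] F [2.1 0.2 0.5] g 0.999
tilt 3.6 az -76.3 q [ 0.45 -0.01  0.35  1.49  0.04  1.61 -0.6 ]
shift [ 0.3333 -0.5146 -0.0299] 0.614
spin 0.5
```

```bash
for i in 1; do python3 -m pendant '[[0.33,-0.51,-0.03,0,-1],[0.33,-0.51,-0.03,0,-1],[0.33,-0.51,-0.03,0,-1],[0.33,-0.51,-0.03,0,-1],[0.33,-0.51,-0.03,0,-1]]'; done; python3 to.py 0.5 0.2 0.56 9
```

```text
time: 2.4
ee_pos: [0.3555, -0.1341, 0.5611]
tool_rot: [3.078, -0.005, 0.166]
wrist_force: [1.7, -1.0, 0.2]
grip_width: 1.004
t 2.4 pos [ 0.3555 -0.1341  0.5611] ztool [ 0.016 -0.061 -0.998] xt [0.986 0.165 0.005] yt [ 0.164 -0.984  0.063] F [ 1.7 -1.   0.2] g 1.004
tilt 3.6 az -75.8 q [ 0.18 -0.1  -0.03  1.58  0.06  1.64 -1.24]
shift [ 0.1977 -0.3052 -0.0172] 0.364
spin 0.5
```

```bash
for i in 1; do python3 -m pendant '[[0.2,-0.305,-0.017,0,-1],[0.2,-0.305,-0.017,0,-1],[0.2,-0.305,-0.017,0,-1],[0.2,-0.305,-0.017,0,-1],[0.2,-0.305,-0.017,0,-1]]'; done; python3 -m pendant '[[0.08,-0.11,-0.02,0,-1],[0.08,-0.11,-0.07,0,-1],[0.08,-0.11,-0.12,0,-1],[0.08,-0.11,-0.15,0,-1]]';  python3 to.py 0.5 0.2 0.56 9
```

```text
time: 2.9
ee_pos: [0.4562, 0.0945, 0.5602]
tool_rot: [3.079, -0.005, 0.166]
wrist_force: [0.9, -0.1, 0.5]
grip_width: 1.002
time: 3.3
ee_pos: [0.509, 0.2022, 0.6317]
tool_rot: [3.082, 0.005, 0.169]
wrist_force: [0.1, 0.1, -1.8]
grip_width: 0.999
t 3.3 pos [0.509  0.2022 0.6317] ztool [ 0.005 -0.06  -0.998] xt [ 0.986  0.168 -0.005] yt [ 0.168 -0.984  0.06 ] F [ 0.1  0.1 -1.8] g 0.999
tilt 3.4 az -85.3 q [-0.39  0.29 -0.2   0.96  0.12  1.92 -1.95]
shift [-0.0089 -0.0036  0.0717] 0.072
spin 0.7
```

```bash
python3 -m pendant '[[0,0,-0.05,0,-1],[0,0,-0.1,0,-1],[0,0,-0.15,0,-1],[0,0,-0.2,0,-1],[0,0,-0.25,0,-1]]';  python3 to.py 0.5 0.2 0.56 9
```

```text
time: 3.8
ee_pos: [0.5006, 0.1966, 0.6621]
tool_rot: [3.085, -0.029, 0.166]
wrist_force: [0.2, -0.5, -1.4]
grip_width: 1.004
t 3.8 pos [0.5006 0.1966 0.6621] ztool [ 0.038 -0.051 -0.998] xt [0.986 0.165 0.029] yt [ 0.164 -0.985  0.056] F [ 0.2 -0.5 -1.4] g 1.004
tilt 3.6 az -53.5 q [-0.92  0.3   0.65  0.94 -0.13  1.93 -1.74]
shift [-0.0029 -0.0092  0.1017] 0.102
spin 0.5
```

```bash
python3 -m pendant '[[0.05,0,0,0,-1],[0.1,0,0,0,-1],[0.15,0,0,0,-1]]';  python3 to.py |tail -2;python3 -m pendant '[[0.05,0,0,0,-1],[0.1,0,0,0,-1],[0.15,0,0,0,-1]]';  python3 to.py |tail -2
```

```text
time: 4.1
ee_pos: [0.6186, 0.2138, 0.6337]
tool_rot: [3.09, -0.065, 0.171]
wrist_force: [0.2, 0.9, -0.0]
grip_width: 0.997
t 4.1 pos [0.6186 0.2138 0.6337] ztool [ 0.073 -0.04  -0.997] xt [0.983 0.169 0.065] yt [ 0.166 -0.985  0.051] F [ 0.2  0.9 -0. ] g 0.997
tilt 4.8 az -28.7 q [-0.61  0.51  0.39  0.67 -0.14  1.93 -1.73]
time: 4.4
ee_pos: [0.7105, 0.2212, 0.597]
tool_rot: [3.095, -0.108, 0.17]
wrist_force: [-0.1, 0.6, 0.3]
grip_width: 1.0
t 4.4 pos [0.7105 0.2212 0.597 ] ztool [ 0.114 -0.028 -0.993] xt [0.98  0.168 0.108] yt [ 0.164 -0.985  0.047] F [-0.1  0.6  0.3] g 1.0
tilt 6.8 az -13.8 q [-0.51  0.7   0.44  0.43 -0.24  1.93 -1.69]
```

```bash
python3 -m pendant '[[0,0,-0.05,0,-1],[0,0,-0.1,0,-1],[0,0,-0.15,0,-1]]';  python3 to.py |tail -2;python3 -m pendant '[[-0.05,0,0,0,-1],[-0.1,0,0,0,-1],[-0.15,0,0,0,-1]]';  python3 to.py |tail -2
```

```text
time: 4.7
ee_pos: [0.6622, 0.2114, 0.6584]
tool_rot: [3.1, -0.161, 0.172]
wrist_force: [0.8, 0.1, -0.2]
grip_width: 1.0
t 4.7 pos [0.6622 0.2114 0.6584] ztool [ 0.165 -0.014 -0.986] xt [0.972 0.169 0.161] yt [ 0.165 -0.985  0.041] F [ 0.8  0.1 -0.2] g 1.0
tilt 9.6 az -4.7 q [-0.55  0.57  0.39  0.51 -0.16  1.93 -1.71]
time: 5.0
ee_pos: [0.5529, 0.1931, 0.6398]
tool_rot: [3.1, -0.159, 0.172]
wrist_force: [1.0, 0.5, 0.9]
grip_width: 1.0
t 5.0 pos [0.5529 0.1931 0.6398] ztool [ 0.163 -0.014 -0.986] xt [0.973 0.169 0.159] yt [ 0.165 -0.985  0.041] F [1.  0.5 0.9] g 1.0
tilt 9.4 az -4.8 q [-0.75  0.26  0.4   1.02 -0.03  1.73 -1.78]
```

```bash
python3 -m pendant '[[0,0,-0.05,0,-1],[0.0,0,-0.1,0,-1],[0.0,0,-0.15,0,-1],[0.04,0,-0.2,0,-1],[0.08,0,-0.2,0,-1]]';  python3 to.py |tail -2;python3 -m pendant '[[0,0,-0.05,0,-1],[0,0,-0.1,0,-1],[0,0,-0.15,0,-1]]';  python3 to.py |tail -2
```

```text
time: 5.5
ee_pos: [0.5097, 0.203, 0.7767]
tool_rot: [3.088, -0.302, 0.195]
wrist_force: [1.0, 1.6, -0.5]
grip_width: 1.004
t 5.5 pos [0.5097 0.203  0.7767] ztool [ 0.301  0.005 -0.954] xt [0.937 0.185 0.297] yt [ 0.178 -0.983  0.051] F [ 1.   1.6 -0.5] g 1.004
tilt 17.5 az 1.0 q [-0.77  0.23  0.31  0.72  0.07  1.93 -1.83]
time: 5.8
ee_pos: [0.4918, 0.1997, 0.7942]
tool_rot: [3.091, -0.325, 0.199]
wrist_force: [0.8, 0.3, -0.2]
grip_width: 0.996
t 5.8 pos [0.4918 0.1997 0.7942] ztool [ 0.323  0.014 -0.946] xt [0.929 0.188 0.319] yt [ 0.182 -0.982  0.048] F [ 0.8  0.3 -0.2] g 0.996
tilt 18.8 az 2.4 q [-1.09  0.23  0.82  0.73 -0.09  1.93 -1.74]
```

```bash
python3 -m pendant '[[0.03,-0.01,-0.04,0,-1],[0.06,-0.02,-0.08,0,-1],[0.09,-0.03,-0.12,0,-1],[0.12,-0.04,-0.16,0,-1]]';  python3 to.py |tail -2
```

```text
time: 6.2
ee_pos: [0.4416, 0.2385, 0.8884]
tool_rot: [3.061, -0.563, 0.267]
wrist_force: [-0.7, 0.6, 0.1]
grip_width: 0.997
t 6.2 pos [0.4416 0.2385 0.8884] ztool [ 0.535  0.063 -0.843] xt [0.816 0.223 0.534] yt [ 0.221 -0.973  0.068] F [-0.7  0.6  0.1] g 0.997
tilt 32.6 az 6.7 q [-1.18  0.12  0.46  0.61  0.28  1.93 -1.89]
```

```bash
cat > m2.py <<'E'
import m
from m import *
print('-----')
yaws={}
for col in rng:
  for n in C:
    a,b,c_,d_=reg[n][col]; 
    X=C[n]; h=cv2.cvtColor(I[n],cv2.COLOR_BGR2HSV)
    if n=='top':
        a,c_=a,c_-5; d_+=5
        w=(h[...,1]<60)&(h[...,2]>150)&(X[...,2]>.28)&(X[...,2]<.31)
        w[:, :c_]=0;w[:,d_:]=0;w[:a]=0;w[b:]=0
        B=X[w]; r=cv2.minAreaRect((B[:,:2]*1000).astype(np.float32)); u=np.linalg.svd(B[:,:2]-B[:,:2].mean(0))[2][0]
        yaw=np.arctan2(-u[0],u[1]) if u[1]>0 else np.arctan2(u[0],-u[1])
        print(col,'bar ctr',r,'yaw svd',np.degrees(yaw).round(2))
        yaws[col]=yaw; bc=np.array(r[0])/1000
    yaw=yaws[col]; ez=np.array([-np.sin(np.radians(25))*np.cos(yaw),-np.sin(np.radians(25))*np.sin(yaw),np.cos(np.radians(25))])
    ey=np.array([-np.sin(yaw),np.cos(yaw),0]); ex=np.cross(ey,ez)
    # expected grip approx: bar ctr
    org=np.r_[bc+.025*np.array([np.cos(yaw),np.sin(yaw)]),0]
    D=X-org; H=D@ez; xx=D@ex; yy=D@ey
    win=(abs(yy)<.012)&(X[...,2]>.11)&(X[...,2]<.18)&(h[...,2]<75)
    mm=np.zeros(win.shape,bool); a,b,c_,d_=reg[n][col]; mm[a:b,c_:d_]=1
    win&=mm
    hh=H[win]; top=np.percentile(hh,80); t=win&(abs(H-top)<.004)
    lid=(h[...,0]>=rng[col][0])&(h[...,0]<=rng[col][1])&(h[...,1]>120)&mm&(abs(yy)<.05)&(X[...,2]>.08)&(X[...,2]<.22)&(abs(H-top+.034)<.008)
    print(col,n,'fin n',t.sum(),'H',np.median(H[t]).round(4),'lid H',np.median(H[lid]).round(4),'x',xx[t].min().round(4),xx[t].max().round(4),xx[t].mean().round(4),'y',yy[t].min().round(4),yy[t].max().round(4),yy[t].mean().round(4),'top ctr world',X[t].mean(0).round(4))
    red=((h[...,0]<4)|(h[...,0]>174))&(h[...,1]>150)&mm&(abs(yy)<.03)&(X[...,2]>.07)&(X[...,2]<.16)
    print('   red x,y,H',xx[red].mean().round(4),yy[red].mean().round(4),H[red].mean().round(4),'range x',xx[red].min().round(4),xx[red].max().round(4),'H',H[red].min().round(4),H[red].max().round(4))
E
python3 m2.py | sed -n '/-----/,$p'; python3 to.py
```

```text
-----
blue bar ctr ((650.2910766601562, 237.57540893554688), (28.816421508789062, 158.94480895996094), 7.7395148277282715) yaw svd 7.95
blue top fin n 63 H 0.155 lid H 0.121 x -0.0191 0.0187 -0.0003 y -0.0067 0.0081 -0.0003 top ctr world [0.6101 0.2316 0.1401]
   red x,y,H -0.0543 -0.0023 0.1444 range x -0.0597 -0.0501 H 0.122 0.1545
blue side fin n 68 H 0.1515 lid H 0.1191 x -0.0219 0.0147 -0.0044 y -0.005 0.008 0.002 top ctr world [0.6075 0.2336 0.1353]
   red x,y,H -0.0584 0.0049 0.1438 range x -0.0623 -0.0536 H 0.1232 0.1504
orange bar ctr ((642.9179077148438, -8.33441162109375), (158.98617553710938, 29.170541763305664), 83.63025665283203) yaw svd -6.51
orange top fin n 64 H 0.1547 lid H 0.1206 x -0.0172 0.0194 0.0015 y -0.0073 0.0064 -0.0006 top ctr world [ 0.6041 -0.0045  0.1409]
   red x,y,H -0.0787 -0.0005 0.1385 range x -0.0867 -0.0714 H 0.1225 0.1469
orange side fin n 53 H 0.1516 lid H 0.1181 x -0.0224 0.0149 -0.0043 y -0.0054 0.0097 0.003 top ctr world [ 6.007e-01 -5.000e-04  1.354e-01]
   red x,y,H -0.0841 0.0044 0.1367 range x -0.0902 -0.0766 H 0.1214 0.1436
green bar ctr ((617.1134643554688, -238.3300018310547), (159.47958374023438, 28.820720672607422), 81.5898208618164) yaw svd -8.53
green top fin n 62 H 0.1549 lid H 0.1208 x -0.0183 0.0177 -0.0008 y -0.006 0.0078 0.001 top ctr world [ 0.5766 -0.2313  0.1399]
   red x,y,H -0.0533 0.0021 0.1464 range x -0.0596 -0.048 H 0.1248 0.1535
green side fin n 42 H 0.1515 lid H 0.1184 x -0.0245 0.0159 -0.0045 y -0.0041 0.0113 0.0031 top ctr world [ 0.575  -0.2289  0.1353]
   red x,y,H -0.0589 0.0074 0.1438 range x -0.0636 -0.0542 H 0.1263 0.1499
t 6.2 pos [0.4416 0.2385 0.8884] ztool [ 0.535  0.063 -0.843] xt [0.816 0.223 0.534] yt [ 0.221 -0.973  0.068] F [-0.7  0.6  0.1] g 0.997
tilt 32.6 az 6.7 q [-1.18  0.12  0.46  0.61  0.28  1.93 -1.89]
```

```bash
cat > chk.py <<'E'
from m import *
print('-----')
for n in C:
    X=C[n]; h=cv2.cvtColor(I[n],cv2.COLOR_BGR2HSV)
    for nm,g in (('blue',(.62,.233)),('orange',(.6,-.003)),('green',(.58,-.23))):
        t=(abs(X[...,0]-.48)<.03)&(abs(X[...,1]-g[1])<.05)&(abs(X[...,2])<.02)
        t&=(h[...,0]>100)&(h[...,0]<115)
        b=(abs(X[...,0]-g[0]-.03)<.04)&(abs(X[...,1]-g[1])<.09)&(X[...,2]>.28)&(X[...,2]<.31)&(h[...,1]<60)&(h[...,2]>180)
        bb=(b,X[b].mean(0).round(4),np.median(X[b][:,2]).round(4)) if b.any() else 0
        print(n,nm,'table z',np.median(X[t][:,2]).round(4),t.sum(),'bar',bb[1:] if bb else 0,b.sum())
E
python3 chk.py | sed -n '/-----/,$p'; python3 to.py 0.509 0.221 0.291 8
```

```text
-----
top blue table z 0.0025 720 bar (array([0.6497, 0.2368, 0.2909]), np.float64(0.2909)) 754
top orange table z 0.0022 734 bar (array([ 0.6423, -0.0087,  0.2906]), np.float64(0.2906)) 789
top green table z 0.0021 716 bar (array([ 0.6167, -0.2374,  0.2907]), np.float64(0.2906)) 768
side blue table z -0.0001 748 bar (array([0.6461, 0.2441, 0.2876]), np.float64(0.2877)) 519
side orange table z -0.0012 509 bar (array([ 0.6402, -0.0022,  0.2877]), np.float64(0.2878)) 342
side green table z -0.0011 352 bar (array([ 0.6136, -0.2313,  0.2884]), np.float64(0.2886)) 244
t 6.2 pos [0.4416 0.2385 0.8884] ztool [ 0.535  0.063 -0.843] xt [0.816 0.223 0.534] yt [ 0.221 -0.973  0.068] F [-0.7  0.6  0.1] g 0.997
tilt 32.6 az 6.7 q [-1.18  0.12  0.46  0.61  0.28  1.93 -1.89]
shift [-0.2679 -0.0086  0.5385] 0.601
spin 6.2
```

```bash
python3 -m pendant '[[-0.27,-0.01,0.54,6,0],[-0.27,-0.01,0.54,6,0],[-0.27,-0.01,0.54,6,0],[-0.27,-0.01,0.54,6,0],[-0.27,-0.01,0.54,6,0]]' 40; python3 to.py 0.509 0.221 0.291 8
```

```text
time: 6.7
ee_pos: [0.4655, 0.2314, 0.677]
tool_rot: [3.128, -0.565, 0.144]
wrist_force: [1.2, 1.0, 0.7]
grip_width: 0.498
t 6.7 pos [0.4655 0.2314 0.677 ] ztool [ 0.532  0.064 -0.845] xt [0.836 0.121 0.535] yt [ 0.136 -0.991  0.011] F [1.2 1.  0.7] g 0.498
tilt 32.4 az 6.8 q [-1.29 -0.14  0.41  1.43  0.43  1.41 -2.28]
shift [-0.1715  0.0119  0.3484] 0.389
spin 0.2
```

```bash
python3 -m pendant '[[-0.17,0.01,0.35,0,0],[-0.17,0.01,0.35,0,0],[-0.17,0.01,0.35,0,0],[-0.17,0.01,0.35,0,0],[-0.17,0.01,0.35,0,0]]'; python3 to.py 0.509 0.221 0.291 8
```

```text
time: 7.2
ee_pos: [0.495, 0.2258, 0.429]
tool_rot: [3.129, -0.565, 0.143]
wrist_force: [1.6, 1.2, -0.7]
grip_width: 0.501
t 7.2 pos [0.495  0.2258 0.429 ] ztool [ 0.532  0.063 -0.845] xt [0.836 0.12  0.535] yt [ 0.135 -0.991  0.011] F [ 1.6  1.2 -0.7] g 0.501
tilt 32.4 az 6.8 q [-1.23 -0.07  0.48  1.97  0.49  0.81 -2.44]
shift [-0.0628  0.0051  0.1237] 0.139
spin 0.1
```

```bash
python3 to.py 0.535 0.225 0.25 8 | tail -2
```

```text
shift [-0.0625  0.0042  0.1724] 0.183
spin 0.1
```

```bash
python3 -m pendant '[[-0.0625,0.004,0.17,0,0],[-0.0625,0.004,0.17,0,0],[-0.0625,0.004,0.17,0,0],[-0.0625,0.004,0.17,0,0],[-0.0625,0.004,0.17,0,0]]'; python3 to.py 0.6207 0.2342 0.1147 8;  python3 - <<'E'
import cv2
from h import *
for n,(a,b,c,d) in {'top':(110,215,100,240),'side':(150,290,100,260)}.items():
    p,dd=manip.capture(n); cv2.imwrite(f'pics/{n}1.png',cv2.resize(p[a:b,c:d],None,fx=4,fy=4,interpolation=cv2.INTER_CUBIC))
E
```

```text
time: 7.7
ee_pos: [0.5334, 0.2241, 0.2501]
tool_rot: [3.121, -0.561, 0.146]
wrist_force: [0.8, -0.6, 1.2]
grip_width: 0.497
t 7.7 pos [0.5334 0.2241 0.2501] ztool [ 0.529  0.057 -0.847] xt [0.838 0.123 0.532] yt [ 0.135 -0.991  0.018] F [ 0.8 -0.6  1.2] g 0.497
tilt 32.1 az 6.1 q [-1.13  0.27  0.57  2.18  0.47  0.27 -2.47]
shift [ 0.0025 -0.0007  0.1614] 0.161
spin 0.3
```

View pics/top1.png

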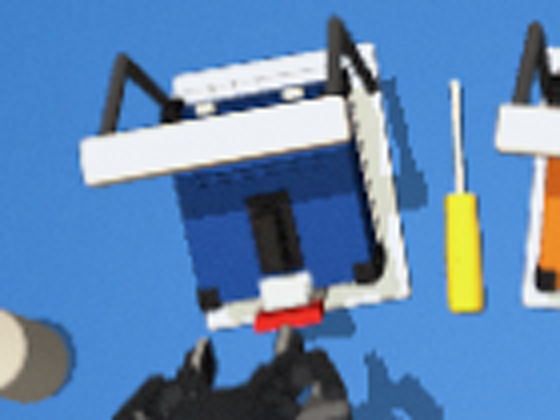

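View pics/side1.png

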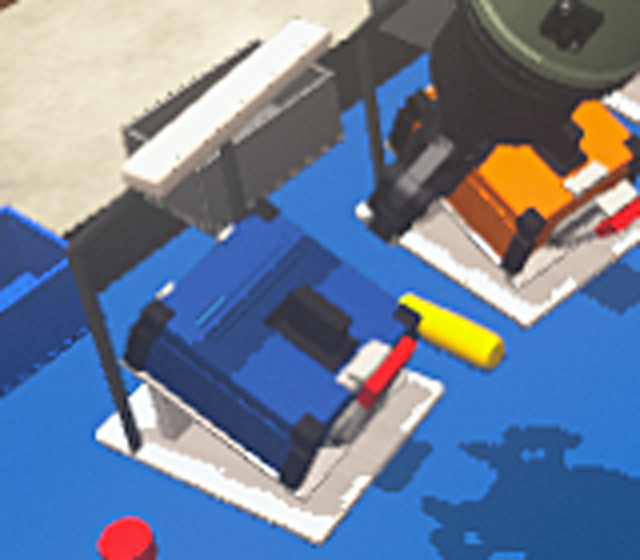

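```bash
python3 -m pendant '[[0,0,0.04,0,0],[0.001,0,0.08,0,0],[0.002,0,0.115,0,0],[0.002,0,0.115,0,0]]'; python3 to.py 0.6207 0.2342 0.1147 8
```

```text
time: 8.2
ee_pos: [0.6057, 0.2378, 0.1739]
tool_rot: [3.117, -0.535, 0.145]
wrist_force: [0.3, 0.7, 0.5]
grip_width: 0.499
t 8.2 pos [0.6057 0.2378 0.1739] ztool [ 0.508  0.049 -0.86 ] xt [0.851 0.124 0.51 ] yt [ 0.132 -0.991  0.021] F [0.3 0.7 0.5] g 0.499
tilt 30.7 az 5.5 q [-0.84  0.49  0.34  2.05  0.53  0.16 -2.52]
shift [-0.0179  0.0043  0.0584] 0.061
spin 0.2
```

```bash
python3 -m pendant '[[0,0,-0.05,-8,0],[0,0,-0.08,-16,0],[0,0,-0.08,-25,0],[0,0,-0.08,-34,0],[0,0,-0.08,-42,0]]'; python3 -m pendant '[[0,0,0,-8,0],[0,0,0,-17,0],[0,0,0,-25,0],[0,0,0,-34,0],[0,0,0,-42,0]]'; python3 to.py 0.535 0.225 0.25 8; python3 -m pendant '[[0,0,0,-8,0],[0,0,0,-17,0],[0,0,0,-25,0],[0,0,0,-34,0],[0,0,0,-42,0]]';python3 -m pendant '[[0,0,0,-8,0],[0,0,0,-17,0],[0,0,0,-25,0],[0,0,0,-34,0],[0,0,0,-42,0]]'; python3 to.py 0.535 0.225 0.25 188;
```

```text
time: 8.7
ee_pos: [0.5628, 0.2339, 0.2459]
tool_rot: [2.745, -0.376, 0.95]
wrist_force: [0.3, 0.0, -0.2]
grip_width: 0.505
time: 9.2
ee_pos: [0.563, 0.2337, 0.2456]
tool_rot: [2.603, -0.032, 1.616]
wrist_force: [-0.0, -0.1, 0.5]
grip_width: 0.502
t 9.2 pos [0.563  0.2337 0.2456] ztool [ 0.511  0.05  -0.858] xt [-0.045  0.998  0.032] yt [0.858 0.022 0.513] F [-0.  -0.1  0.5] g 0.502
tilt 30.9 az 5.6 q [-0.59  0.29 -0.06  2.07  0.78  0.41 -1.27]
shift [-0.0073 -0.022  -0.0185] 0.03
spin 84.4
time: 9.7
ee_pos: [0.563, 0.2337, 0.2457]
tool_rot: [2.704, 0.326, 2.267]
wrist_force: [-0.3, 0.3, -0.7]
grip_width: 0.499
time: 10.2
ee_pos: [0.5631, 0.2336, 0.2457]
tool_rot: [3.044, 0.532, 3.047]
wrist_force: [0.4, -0.8, -0.2]
grip_width: 0.499
t 10.2 pos [0.5631 0.2336 0.2457] ztool [ 0.512  0.049 -0.858] xt [-0.858  0.082 -0.507] yt [0.045 0.995 0.084] F [ 0.4 -0.8 -0.2] g 0.499
tilt 30.9 az 5.5 q [-0.35  0.31 -0.34  2.06  0.91  0.48  0.09]
shift [ 0.0212 -0.0094 -0.0185] 0.03
spin -11.6
```

```bash
python3 to.py 0.590 0.231 0.166 188|tail -2;
```

```text
shift [ 0.0171 -0.008   0.082 ] 0.084
spin -11.6
```

```bash
python3 -m pendant '[[0.017,-0.008,0,-6,0],[0.017,-0.008,0.04,-11.5,0],[0.017,-0.008,0.08,-11.5,0],[0.017,-0.008,0.08,-11.5,0]]'; python3 to.py 0.6205 0.2341 0.1146 188
```

```text
time: 10.6
ee_pos: [0.5893, 0.2304, 0.1632]
tool_rot: [-3.121, 0.535, -3.009]
wrist_force: [-0.9, -0.2, 1.6]
grip_width: 0.499
t 10.6 pos [0.5893 0.2304 0.1632] ztool [ 0.508  0.047 -0.86 ] xt [-0.853 -0.114 -0.51 ] yt [-0.121  0.992 -0.018] F [-0.9 -0.2  1.6] g 0.499
tilt 30.7 az 5.2 q [-0.42  0.47 -0.23  2.08  1.26  0.37 -0.06]
shift [-0.0022  0.0007  0.0578] 0.058
spin -0.4
```

Free of limits now, aligned. Descend onto the fin.

```bash
python3 -m pendant '[[-0.001,0,0.025,0,0],[-0.002,0.001,0.045,0,0],[-0.002,0.001,0.057,0,0],[-0.002,0.001,0.057,0,0]]'; python3 to.py 0.6205 0.2341 0.1146 188;  python3 - <<'E'
import cv2
from h import *
for n,(a,b,c,d) in {'top':(110,215,100,240),'side':(150,290,100,260)}.items():
    p,dd=manip.capture(n); cv2.imwrite(f'pics/{n}2.png',cv2.resize(p[a:b,c:d],None,fx=4,fy=4,interpolation=cv2.INTER_CUBIC))
E
```

```text
time: 11.0
ee_pos: [0.6196, 0.2354, 0.1181]
tool_rot: [-3.123, 0.538, -3.01]
wrist_force: [-0.0, -0.5, -1.1]
grip_width: 0.498
t 11.0 pos [0.6196 0.2354 0.1181] ztool [ 0.51   0.049 -0.859] xt [-0.851 -0.112 -0.512] yt [-0.122  0.992 -0.016] F [-0.  -0.5 -1.1] g 0.498
tilt 30.8 az 5.5 q [-0.44  0.58 -0.17  2.04  1.47  0.33 -0.24]
shift [ 0.0012 -0.0013  0.0034] 0.004
spin -0.4
```

View pics/top2.png

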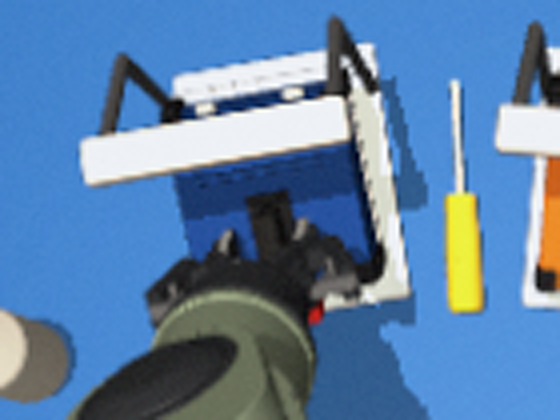

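View pics/side2.png

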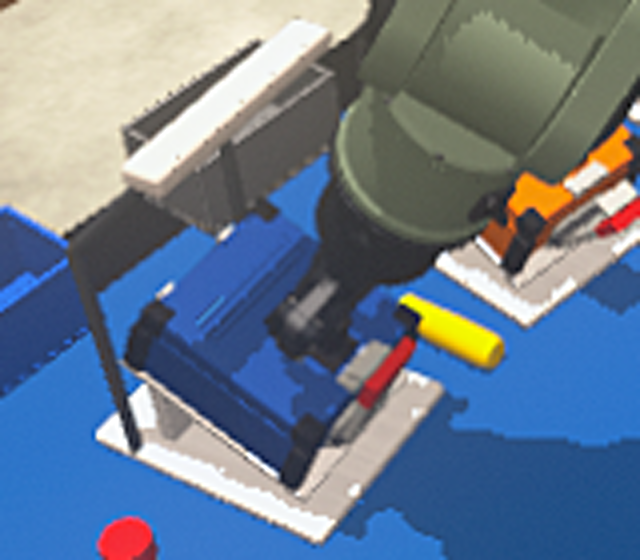

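```bash
python3 -m pendant '[[0.001,-0.001,0.003,0,1],[0.001,-0.001,0.003,0,1],[0.001,-0.001,0.003,0,1],[0.001,-0.001,0.003,0,1]]' 50; python3 to.py
```

```text
time: 11.5
ee_pos: [0.6197, 0.2331, 0.1139]
tool_rot: [-3.123, 0.536, -3.011]
wrist_force: [-7.8, -7.1, 14.0]
grip_width: 0.154
t 11.5 pos [0.6197 0.2331 0.1139] ztool [ 0.508  0.048 -0.86 ] xt [-0.853 -0.112 -0.51 ] yt [-0.121  0.993 -0.016] F [-7.8 -7.1 14. ] g 0.154
tilt 30.7 az 5.4 q [-0.44  0.59 -0.17  2.04  1.49  0.32 -0.26]
```

```bash
python3 -m pendant '[[-0.001,0,-0.0017,0,1],[-0.002,0,-0.0034,0,1],[-0.002,0,-0.0034,0,1]]'; python3 to.py|head -2;  python3 -m pendant '[[-0.001,0,-0.0017,0,1],[-0.002,0,-0.0034,0,1],[-0.002,0,-0.0034,0,1]]'; python3 to.py|head -2
```

```text
time: 11.8
ee_pos: [0.6196, 0.2331, 0.117]
tool_rot: [-3.123, 0.534, -3.011]
wrist_force: [5.4, -3.9, -6.2]
grip_width: 0.155
t 11.8 pos [0.6196 0.2331 0.117 ] ztool [ 0.507  0.048 -0.861] xt [-0.853 -0.112 -0.509] yt [-0.121  0.993 -0.016] F [ 5.4 -3.9 -6.2] g 0.155
tilt 30.6 az 5.4 q [-0.44  0.58 -0.17  2.04  1.46  0.32 -0.23]
time: 12.1
ee_pos: [0.619, 0.2329, 0.1187]
tool_rot: [-3.123, 0.531, -3.011]
wrist_force: [22.5, 1.9, -39.2]
grip_width: 0.153
t 12.1 pos [0.619  0.2329 0.1187] ztool [ 0.504  0.047 -0.862] xt [-0.855 -0.113 -0.506] yt [-0.121  0.993 -0.016] F [ 22.5   1.9 -39.2] g 0.153
tilt 30.4 az 5.4 q [-0.44  0.58 -0.17  2.03  1.43  0.32 -0.2 ]
```

```bash
python3 -m pendant '[[0.002,0,0.0035,0,1],[0.003,0,0.005,0,1],[0.003,0,0.005,0,1]]'; python3 to.py|head -1;  python3 -m pendant '[[0,0,0,0,0],[0,0,0,0,0],[0,0,0,0,0]]'; python3 to.py
```

```text
time: 12.4
ee_pos: [0.6191, 0.233, 0.1152]
tool_rot: [-3.123, 0.534, -3.011]
wrist_force: [-5.8, -6.4, 3.5]
grip_width: 0.15
t 12.4 pos [0.6191 0.233  0.1152] ztool [ 0.507  0.048 -0.86 ] xt [-0.853 -0.112 -0.509] yt [-0.121  0.993 -0.016] F [-5.8 -6.4  3.5] g 0.15
time: 12.7
ee_pos: [0.6194, 0.2342, 0.115]
tool_rot: [-3.124, 0.534, -3.01]
wrist_force: [-1.5, -1.6, -0.3]
grip_width: 0.5
t 12.7 pos [0.6194 0.2342 0.115 ] ztool [ 0.507  0.05  -0.86 ] xt [-0.853 -0.113 -0.509] yt [-0.122  0.992 -0.015] F [-1.5 -1.6 -0.3] g 0.5
tilt 30.6 az 5.6 q [-0.44  0.58 -0.17  2.04  1.47  0.32 -0.25]
```

```bash
python3 -m pendant '[[0,0,-0.05,0,0],[0,0,-0.1,0,0],[0,0,-0.15,0,0],[0,0,-0.2,0,0]]'; python3 to.py 0.36 0.30 0.36
```

```text
time: 13.1
ee_pos: [0.5163, 0.2243, 0.2883]
tool_rot: [-3.124, 0.533, -3.009]
wrist_force: [1.3, -0.1, 0.4]
grip_width: 0.499
t 13.1 pos [0.5163 0.2243 0.2883] ztool [ 0.506  0.05  -0.861] xt [-0.854 -0.114 -0.508] yt [-0.123  0.992 -0.015] F [ 1.3 -0.1  0.4] g 0.499
tilt 30.6 az 5.6 q [-0.33  0.18 -0.4   2.1   0.75  0.55  0.41]
shift [ 0.0884  0.0933 -0.1371] 0.188
```

```bash
python3 -m pendant '[[0.09,0.093,-0.1,0,0],[0.09,0.093,-0.1,0,0],[0.09,0.093,-0.1,0,0],[0.09,0.093,-0.1,0,0]]'; python3 to.py 0.22 0.16 0.3
```

```text
time: 13.5
ee_pos: [0.3759, 0.3042, 0.3276]
tool_rot: [-3.126, 0.536, -3.007]
wrist_force: [0.8, -0.4, -0.7]
grip_width: 0.502
t 13.5 pos [0.3759 0.3042 0.3276] ztool [ 0.508  0.054 -0.859] xt [-0.852 -0.116 -0.511] yt [-0.127  0.992 -0.013] F [ 0.8 -0.4 -0.7] g 0.502
tilt 30.7 az 6.0 q [-0.55  0.03 -0.56  2.15  0.69  0.78  0.14]
shift [ 0.1635 -0.1229 -0.0633] 0.214
```

```bash
python3 -m pendant '[[0.038,-0.028,-0.014,0,0],[0.076,-0.057,-0.03,0,0],[0.114,-0.085,-0.044,0,0],[0.15,-0.11,-0.06,0,0]]'; python3 to.py 0.22 0.16 0.3
```

```text
time: 13.9
ee_pos: [0.2466, 0.1943, 0.3153]
tool_rot: [-3.116, 0.527, -3.017]
wrist_force: [-1.7, 0.8, 9.0]
grip_width: 0.496
t 13.9 pos [0.2466 0.1943 0.3153] ztool [ 0.502  0.037 -0.864] xt [-0.858 -0.108 -0.503] yt [-0.111  0.994 -0.022] F [-1.7  0.8  9. ] g 0.496
tilt 30.2 az 4.2 q [-0.71 -0.3  -0.53  2.43  0.46  0.81  0.16]
shift [ 0.0342 -0.0307 -0.0014] 0.046
```

```bash
python3 -m pendant '[[0.035,-0.032,0,0,0],[0.07,-0.065,0,0,0]]'; python3 to.py 0.22 0.16 0.3
```

```text
time: 14.1
ee_pos: [0.2219, 0.1879, 0.3117]
tool_rot: [-3.077, 0.499, -3.012]
wrist_force: [0.0, -0.3, -0.2]
grip_width: 0.501
t 14.1 pos [0.2219 0.1879 0.3117] ztool [ 0.482 -0.003 -0.876] xt [-0.87  -0.113 -0.479] yt [-0.098  0.994 -0.057] F [ 0.  -0.3 -0.2] g 0.501
tilt 28.8 az -0.3 q [-0.85 -0.3  -0.5   2.43  0.44  0.91  0.08]
shift [ 0.0105 -0.0269  0.0094] 0.03
```

```bash
python3 -m pendant '[[0.02,-0.045,0,0,0],[0.04,-0.09,0,0,0],[0.04,-0.09,0,0,0]]'; python3 to.py 0.22 0.16 0.3
```

```text
time: 14.4
ee_pos: [0.2277, 0.1728, 0.2985]
tool_rot: [-3.021, 0.468, -3.002]
wrist_force: [-0.6, -0.8, -0.0]
grip_width: 0.497
t 14.4 pos [0.2277 0.1728 0.2985] ztool [ 0.461 -0.057 -0.886] xt [-0.884 -0.124 -0.451] yt [-0.085  0.991 -0.108] F [-0.6 -0.8 -0. ] g 0.497
tilt 27.7 az -7.0 q [-0.45 -0.3  -0.76  2.43  0.35  0.84  0.27]
shift [ 0.0077 -0.0121 -0.0041] 0.015
```

```bash
python3 to.py 0.45 0.0 0.36 171.5
```

```text
t 14.4 pos [0.2277 0.1728 0.2985] ztool [ 0.461 -0.057 -0.886] xt [-0.884 -0.124 -0.451] yt [-0.085  0.991 -0.108] F [-0.6 -0.8 -0. ] g 0.497
tilt 27.7 az -7.0 q [-0.45 -0.3  -0.76  2.43  0.35  0.84  0.27]
shift [-0.2027 -0.1965  0.0578] 0.288
spin 14.7
```

```bash
python3 -m pendant '[[-0.2,-0.1965,0.058,5,0],[-0.2,-0.1965,0.058,10,0],[-0.2,-0.1965,0.058,14.7,0],[-0.2,-0.1965,0.058,14.7,0],[-0.2,-0.1965,0.058,14.7,0]]'; python3 to.py 0.495 -0.22 0.29 171.5
```

```text
time: 14.9
ee_pos: [0.3848, 0.0494, 0.3422]
tool_rot: [3.129, 0.484, 2.99]
wrist_force: [0.6, 2.1, 1.0]
grip_width: 0.499
t 14.9 pos [0.3848 0.0494 0.3422] ztool [ 0.462 -0.057 -0.885] xt [-0.875  0.134 -0.465] yt [0.145 0.989 0.012] F [0.6 2.1 1. ] g 0.499
tilt 27.7 az -7.1 q [-0.58 -0.26  0.04  2.33  0.46  0.74  0.59]
shift [-0.1082 -0.2512  0.1125] 0.296
spin -0.2
```

```bash
python3 -m pendant '[[-0.108,-0.251,0.112,0,0],[-0.108,-0.251,0.112,0,0],[-0.108,-0.251,0.112,0,0],[-0.108,-0.251,0.112,0,0],[-0.108,-0.251,0.112,0,0]]'; python3 to.py 0.5866 -0.2317 0.1151 171.5
```

```text
time: 15.4
ee_pos: [0.4598, -0.135, 0.3024]
tool_rot: [3.12, 0.472, 2.987]
wrist_force: [0.5, 0.8, -1.2]
grip_width: 0.501
t 15.4 pos [ 0.4598 -0.135   0.3024] ztool [ 0.453 -0.049 -0.89 ] xt [-0.88   0.137 -0.455] yt [0.144 0.989 0.019] F [ 0.5  0.8 -1.2] g 0.501
tilt 27.1 az -6.1 q [-0.65 -0.07  0.81  2.26  0.04  0.45  1.57]
shift [-0.0396 -0.081   0.2288] 0.246
spin -0.3
```

```bash
python3 -m pendant '[[-0.02,-0.04,0,0,0],[-0.04,-0.081,0.02,0,0],[-0.04,-0.081,0.07,0,0],[-0.04,-0.081,0.12,0,0],[-0.04,-0.081,0.13,0,0]]'; python3 to.py 0.5866 -0.2317 0.1151 171.5
```

```text
time: 15.9
ee_pos: [0.5103, -0.1995, 0.2546]
tool_rot: [3.124, 0.468, 2.997]
wrist_force: [-0.5, -0.1, -0.1]
grip_width: 0.502
t 15.9 pos [ 0.5103 -0.1995  0.2546] ztool [ 0.449 -0.048 -0.892] xt [-0.883  0.128 -0.451] yt [0.136 0.991 0.015] F [-0.5 -0.1 -0.1] g 0.502
tilt 26.8 az -6.1 q [-0.29  0.24  0.73  2.17 -0.74  0.43  2.45]
shift [-0.0086 -0.0237  0.1603] 0.162
spin 0.2
```

```bash
python3 -m pendant '[[0,0,-0.02,8,0],[0,0,-0.02,17,0],[0,0,-0.02,25,0],[0,0,-0.02,34,0],[0,0,-0.02,42,0]]'; python3 -m pendant '[[0,0,0,8,0],[0,0,0,17,0],[0,0,0,25,0],[0,0,0,34,0],[0,0,0,42,0]]'; python3 to.py|tail -1; python3 -m pendant '[[0,0,0,8,0],[0,0,0,17,0],[0,0,0,25,0],[0,0,0,34,0],[0,0,0,42,0]]';python3 -m pendant '[[0,0,0,8,0],[0,0,0,17,0],[0,0,0,25,0],[0,0,0,34,0],[0,0,0,42,0]]';python3 to.py 0.5866 -0.2317 0.1151 -8.5
```

```text
time: 16.4
ee_pos: [0.5006, -0.1984, 0.2742]
tool_rot: [2.8, 0.329, 2.204]
wrist_force: [-0.0, 0.9, -0.1]
grip_width: 0.499
time: 16.9
ee_pos: [0.5007, -0.1983, 0.2743]
tool_rot: [2.673, 0.028, 1.522]
wrist_force: [0.4, -0.1, -0.3]
grip_width: 0.499
tilt 26.9 az -6.0 q [-0.63  0.31  1.19  2.18 -0.93  0.58  1.17]
time: 17.4
ee_pos: [0.5008, -0.1982, 0.2742]
tool_rot: [2.763, -0.285, 0.851]
wrist_force: [0.7, -0.6, -0.5]
grip_width: 0.5
time: 17.9
ee_pos: [0.5007, -0.1983, 0.2741]
tool_rot: [3.057, -0.462, 0.083]
wrist_force: [-0.1, 0.1, -0.6]
grip_width: 0.498
t 17.9 pos [ 0.5007 -0.1983  0.2741] ztool [ 0.45  -0.047 -0.892] xt [0.892 0.074 0.446] yt [ 0.045 -0.996  0.076] F [-0.1  0.1 -0.6] g 0.498
tilt 26.9 az -6.0 q [-0.7   0.48  1.4   2.18 -1.15  0.75 -0.09]
shift [0.0032 0.0251 0.1821] 0.184
spin 11.8
```

```bash
python3 - <<'E'
import cv2
from h import *
p,_=manip.capture('side'); q,_=manip.capture('top')
cv2.imwrite('pics/both3.png',cv2.resize(np.vstack([p,q]),None,fx=.78,fy=.78))
E
```

```text
(no output)
```

View pics/both3.png

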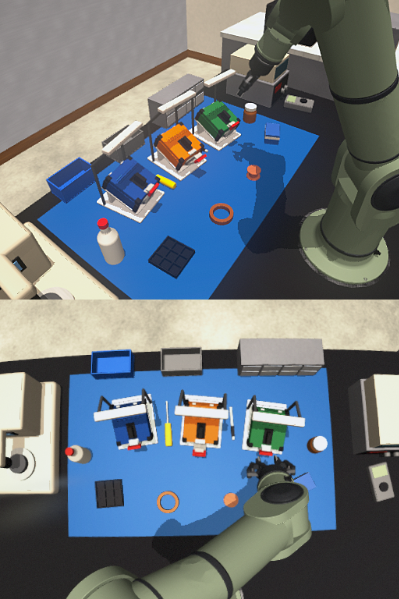

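```bash
python3 -m pendant '[[0.003,0.025,0.03,6,0],[0.003,0.025,0.07,11.8,0],[0.003,0.025,0.11,11.8,0],[0.003,0.025,0.12,11.8,0]]';python3 to.py 0.5866 -0.2317 0.1151 -8.5
```

```text
time: 18.4
ee_pos: [0.5459, -0.2291, 0.1891]
tool_rot: [-3.139, -0.46, -0.114]
wrist_force: [1.1, -1.4, -0.6]
grip_width: 0.498
t 18.4 pos [ 0.5459 -0.2291  0.1891] ztool [ 0.441 -0.049 -0.896] xt [ 0.89  -0.102  0.444] yt [-0.113 -0.994 -0.002] F [ 1.1 -1.4 -0.6] g 0.498
tilt 26.3 az -6.3 q [-0.22  0.49  0.77  2.13 -1.25  0.49 -0.17]
shift [ 0.0037 -0.0019  0.0844] 0.084
spin 1.7
```

```bash
python3 -m pendant '[[0.003,-0.002,0.03,1.5,0],[0.003,-0.002,0.042,1.5,0],[0.003,-0.002,0.042,1.5,0]]';python3 to.py 0.5866 -0.2317 0.1151 -8.5
```

```text
time: 18.7
ee_pos: [0.5669, -0.2291, 0.1523]
tool_rot: [-3.124, -0.459, -0.145]
wrist_force: [-0.5, 0.0, 0.7]
grip_width: 0.505
t 18.7 pos [ 0.5669 -0.2291  0.1523] ztool [ 0.441 -0.046 -0.897] xt [ 0.887 -0.13   0.443] yt [-0.137 -0.99  -0.016] F [-0.5  0.   0.7] g 0.505
tilt 26.3 az -6.0 q [-0.    0.51  0.46  2.11 -1.25  0.34 -0.2 ]
shift [0.0013 0.0005 0.0421] 0.042
spin 0.2
```

Posture is unwinding nicely. Descend and grip (stopping ~2 mm higher than on blue).

```bash
python3 -m pendant '[[0.001,0,0.02,0,0],[0.001,0,0.035,0,0],[0.001,0,0.04,0,0],[0.001,0,0.04,0,0]]';python3 to.py 0.5866 -0.2317 0.1151 -8.5;  python3 - <<'E'
import cv2
from h import *
p,_=manip.capture('top'); cv2.imwrite('pics/top4.png',cv2.resize(p[110:215,290:430],None,fx=4,fy=4,interpolation=cv2.INTER_CUBIC))
p,_=manip.capture('side'); cv2.imwrite('pics/side4.png',cv2.resize(p[80:220,200:340],None,fx=4,fy=4,interpolation=cv2.INTER_CUBIC))
E
```

```text
time: 19.1
ee_pos: [0.5848, -0.2324, 0.118]
tool_rot: [-3.126, -0.459, -0.146]
wrist_force: [-0.2, -0.4, 0.3]
grip_width: 0.5
t 19.1 pos [ 0.5848 -0.2324  0.118 ] ztool [ 0.44  -0.049 -0.897] xt [ 0.887 -0.131  0.443] yt [-0.139 -0.99  -0.014] F [-0.2 -0.4  0.3] g 0.5
tilt 26.3 az -6.4 q [ 0.18  0.55  0.21  2.07 -1.25  0.22 -0.18]
shift [ 0.0002 -0.0009  0.0034] 0.004
spin 0.1
```

View pics/top4.png

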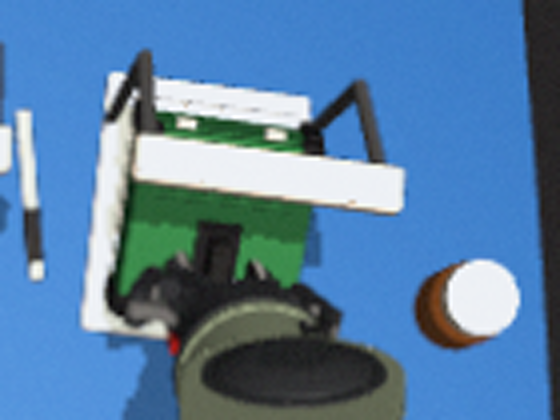

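View pics/side4.png

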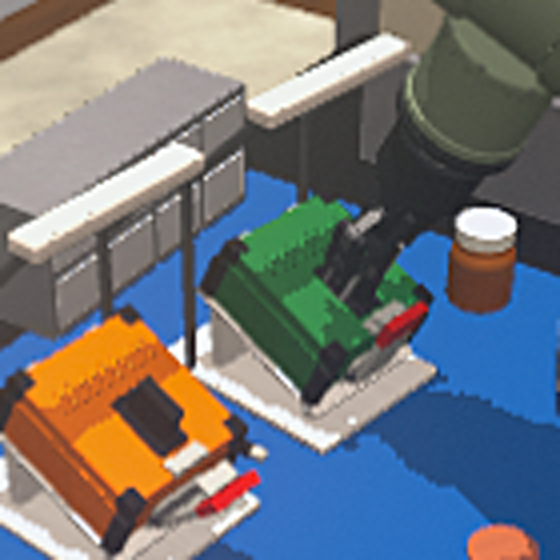

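```bash
python3 -m pendant '[[0,0,0.001,0,1],[0,0,0.001,0,1],[0,0,0.001,0,1],[0,0,0.001,0,1]]' 50; python3 to.py
```

```text
time: 19.6
ee_pos: [0.5856, -0.233, 0.1179]
tool_rot: [-3.126, -0.46, -0.149]
wrist_force: [-3.2, -4.3, 5.0]
grip_width: 0.149
t 19.6 pos [ 0.5856 -0.233   0.1179] ztool [ 0.442 -0.051 -0.896] xt [ 0.886 -0.133  0.444] yt [-0.142 -0.99  -0.014] F [-3.2 -4.3  5. ] g 0.149
tilt 26.4 az -6.6 q [ 0.19  0.56  0.2   2.07 -1.25  0.21 -0.18]
```

```bash
python3 -m pendant '[[0.001,0,-0.002,0,1],[0.0018,0,-0.0036,0,1],[0.0018,0,-0.0036,0,1]]'; python3 to.py|head -1;  python3 -m pendant '[[0.001,0,-0.0018,0,1],[0.0018,0,-0.0036,0,1],[0.0018,0,-0.0036,0,1]]'; python3 to.py
```

```text
time: 19.9
ee_pos: [0.5856, -0.233, 0.1212]
tool_rot: [-3.127, -0.459, -0.149]
wrist_force: [6.7, -8.1, -11.8]
grip_width: 0.149
t 19.9 pos [ 0.5856 -0.233   0.1212] ztool [ 0.441 -0.051 -0.896] xt [ 0.886 -0.133  0.443] yt [-0.142 -0.99  -0.013] F [  6.7  -8.1 -11.8] g 0.149
time: 20.2
ee_pos: [0.5848, -0.2328, 0.1232]
tool_rot: [-3.127, -0.456, -0.149]
wrist_force: [19.4, -13.7, -45.6]
grip_width: 0.148
t 20.2 pos [ 0.5848 -0.2328  0.1232] ztool [ 0.438 -0.051 -0.898] xt [ 0.888 -0.133  0.44 ] yt [-0.142 -0.99  -0.013] F [ 19.4 -13.7 -45.6] g 0.148
tilt 26.1 az -6.6 q [ 0.15  0.55  0.24  2.07 -1.22  0.23 -0.22]
```

```bash
python3 -m pendant '[[-0.002,0,0.0035,0,1],[-0.003,0,0.006,0,1],[-0.003,0,0.006,0,1]]'; python3 to.py|head -1;  python3 -m pendant '[[0,0,0,0,0],[0,0,0,0,0],[0,0,0,0,0]]'; python3 to.py;python3 -m pendant '[[0,0,-0.05,0,0],[0,0,-0.1,0,0],[0,0,-0.15,0,0],[0,0,-0.17,0,0]]'; python3 to.py 0.53 0.0065 0.28 -6.5
```

```text
time: 20.5
ee_pos: [0.5849, -0.233, 0.1195]
tool_rot: [-3.125, -0.46, -0.15]
wrist_force: [-15.4, -0.6, 16.5]
grip_width: 0.147
t 20.5 pos [ 0.5849 -0.233   0.1195] ztool [ 0.442 -0.05  -0.896] xt [ 0.886 -0.134  0.444] yt [-0.142 -0.99  -0.015] F [-15.4  -0.6  16.5] g 0.147
time: 20.8
ee_pos: [0.586, -0.2314, 0.1187]
tool_rot: [-3.124, -0.46, -0.148]
wrist_force: [0.3, -0.4, -0.4]
grip_width: 0.501
t 20.8 pos [ 0.586  -0.2314  0.1187] ztool [ 0.441 -0.048 -0.896] xt [ 0.886 -0.132  0.444] yt [-0.14  -0.99  -0.016] F [ 0.3 -0.4 -0.4] g 0.501
tilt 26.4 az -6.2 q [ 0.19  0.55  0.19  2.07 -1.23  0.21 -0.21]
time: 21.2
ee_pos: [0.5096, -0.224, 0.2736]
tool_rot: [-3.123, -0.461, -0.151]
wrist_force: [0.6, 0.5, 0.7]
grip_width: 0.502
t 21.2 pos [ 0.5096 -0.224   0.2736] ztool [ 0.443 -0.048 -0.895] xt [ 0.885 -0.134  0.445] yt [-0.142 -0.99  -0.017] F [0.6 0.5 0.7] g 0.502
tilt 26.4 az -6.2 q [-0.26  0.23  0.76  2.12 -0.68  0.5  -0.72]
shift [-0.0101 -0.2311 -0.0079] 0.231
spin -1.9
```

```bash
python3 -m pendant '[[-0.01,-0.05,-0.008,-2,0],[-0.01,-0.1,-0.008,-2,0],[-0.01,-0.15,-0.008,-2,0],[-0.01,-0.2,-0.008,-2,0],[-0.01,-0.231,-0.008,-2,0]]';  python3 to.py 0.546 0.0036 0.2507 -6.5
```

```text
time: 21.7
ee_pos: [0.5231, -0.0564, 0.276]
tool_rot: [-3.141, -0.459, -0.11]
wrist_force: [0.6, 0.5, -0.1]
grip_width: 0.502
t 21.7 pos [ 0.5231 -0.0564  0.276 ] ztool [ 0.44  -0.048 -0.897] xt [ 0.891 -0.099  0.443] yt [-0.11  -0.994 -0.001] F [ 0.6  0.5 -0.1] g 0.502
tilt 26.3 az -6.2 q [-0.92  0.17  1.    2.21 -0.3   0.4  -1.39]
shift [ 0.0032 -0.0621  0.0299] 0.069
spin 0.2
```

```bash
python3 -m pendant '[[0.003,-0.04,0.005,0,0],[0.003,-0.062,0.02,0,0],[0.003,-0.062,0.03,0,0],[0.003,-0.062,0.03,0,0]]';  python3 to.py 0.6126 -0.0036 0.1164 -6.5
```

```text
time: 22.1
ee_pos: [0.5457, 0.0029, 0.2493]
tool_rot: [3.14, -0.457, -0.108]
wrist_force: [-0.4, -0.2, 0.2]
grip_width: 0.5
t 22.1 pos [0.5457 0.0029 0.2493] ztool [ 0.438 -0.049 -0.898] xt [ 0.892 -0.097  0.441] yt [-0.108 -0.994  0.001] F [-0.4 -0.2  0.2] g 0.5
tilt 26.2 az -6.3 q [-0.94  0.28  0.9   2.19 -0.38  0.34 -1.45]
shift [ 0.0017 -0.001   0.1489] 0.149
spin 0.3
```

```bash
python3 -m pendant '[[0.001,-0.001,0.05,0,0],[0.002,-0.001,0.1,0,0],[0.002,-0.001,0.11,0,0],[0.002,-0.001,0.11,0,0]]';  python3 to.py 0.6126 -0.0036 0.1164 -6.5
```

```text
time: 22.5
ee_pos: [0.5967, -0.0034, 0.1522]
tool_rot: [-3.141, -0.459, -0.112]
wrist_force: [0.0, 0.1, 0.5]
grip_width: 0.503
t 22.5 pos [ 0.5967 -0.0034  0.1522] ztool [ 0.44  -0.049 -0.897] xt [ 0.891 -0.1    0.443] yt [-0.111 -0.994 -0.   ] F [0.  0.1 0.5] g 0.503
tilt 26.3 az -6.3 q [-0.56  0.5   0.53  2.16 -0.97  0.16 -0.9 ]
shift [-0.0017 -0.0016  0.0391] 0.039
spin 0.1
```

```bash
python3 -m pendant '[[-0.001,-0.001,0.015,0,0],[-0.002,-0.0015,0.03,0,0],[-0.002,-0.0015,0.037,0,0],[-0.002,-0.0015,0.038,0,0]]';  python3 to.py 0.6126 -0.0036 0.1164 -6.5;  python3 - <<'E'
import cv2
from h import *
p,_=manip.capture('top'); cv2.imwrite('pics/top5.png',cv2.resize(p[110:215,200:340],None,fx=4,fy=4,interpolation=cv2.INTER_CUBIC))
E
```

```text
time: 22.9
ee_pos: [0.6139, -0.0026, 0.1219]
tool_rot: [-3.141, -0.451, -0.115]
wrist_force: [-0.3, -0.7, 0.3]
grip_width: 0.499
t 22.9 pos [ 0.6139 -0.0026  0.1219] ztool [ 0.433 -0.049 -0.9  ] xt [ 0.894 -0.103  0.436] yt [-0.114 -0.993 -0.001] F [-0.3 -0.7  0.3] g 0.499
tilt 25.8 az -6.5 q [-0.53  0.58  0.51  2.13 -1.26  0.16 -0.62]
shift [-0.0035  0.0011  0.0044] 0.006
spin -0.1
```

View pics/top5.png

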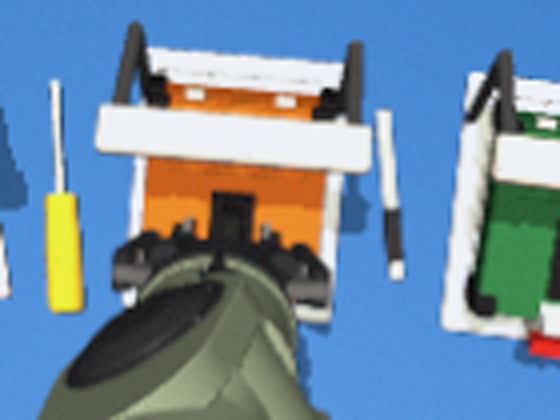

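```bash
python3 -m pendant '[[-0.003,0,0.003,0,0],[-0.003,0,0.006,0,0],[-0.003,0,0.006,0,0]]';  python3 to.py 0.6126 -0.0036 0.1164 -6.5
```

```text
time: 23.25
ee_pos: [0.6148, -0.0019, 0.1175]
tool_rot: [3.141, -0.446, -0.111]
wrist_force: [0.5, -0.4, -0.3]
grip_width: 0.5
t 23.25 pos [ 0.6148 -0.0019  0.1175] ztool [ 0.428 -0.049 -0.902] xt [ 0.897 -0.1    0.431] yt [-0.111 -0.994  0.001] F [ 0.5 -0.4 -0.3] g 0.5
tilt 25.5 az -6.5 q [-0.53  0.59  0.5   2.12 -1.26  0.16 -0.62]
shift [-0.0023  0.0019  0.0001] 0.003
spin 0.1
```

Good. Grip.

```bash
python3 -m pendant '[[0,0.001,0,0,1],[0,0.001,0,0,1],[0,0.001,0,0,1],[0,0.001,0,0,1]]' 50; python3 to.py; python3 -m pendant '[[0.001,0,-0.002,0,1],[0.0018,0,-0.0036,0,1],[0.0018,0,-0.0036,0,1]]'; python3 to.py|head -1;  python3 -m pendant '[[0.001,0,-0.0018,0,1],[0.0018,0,-0.0036,0,1],[0.0018,0,-0.0036,0,1]]'; python3 to.py
```

```text
time: 23.65
ee_pos: [0.6143, -0.0046, 0.1176]
tool_rot: [3.139, -0.446, -0.112]
wrist_force: [-5.2, -6.3, 7.1]
grip_width: 0.153
t 23.65 pos [ 0.6143 -0.0046  0.1176] ztool [ 0.428 -0.051 -0.902] xt [ 0.897 -0.101  0.431] yt [-0.113 -0.994  0.002] F [-5.2 -6.3  7.1] g 0.153
tilt 25.5 az -6.8 q [-0.52  0.59  0.5   2.12 -1.26  0.16 -0.61]
time: 23.95
ee_pos: [0.6144, -0.0046, 0.1213]
tool_rot: [3.138, -0.445, -0.112]
wrist_force: [3.7, -8.1, -5.5]
grip_width: 0.155
t 23.95 pos [ 0.6144 -0.0046  0.1213] ztool [ 0.428 -0.052 -0.902] xt [ 0.897 -0.1    0.431] yt [-0.113 -0.994  0.003] F [ 3.7 -8.1 -5.5] g 0.155
time: 24.25
ee_pos: [0.6148, -0.0047, 0.1255]
tool_rot: [3.138, -0.446, -0.112]
wrist_force: [4.7, -8.0, -5.8]
grip_width: 0.153
t 24.25 pos [ 0.6148 -0.0047  0.1255] ztool [ 0.428 -0.052 -0.902] xt [ 0.897 -0.101  0.431] yt [-0.113 -0.994  0.003] F [ 4.7 -8.  -5.8] g 0.153
tilt 25.6 az -6.9 q [-0.56  0.58  0.56  2.12 -1.23  0.19 -0.65]
```

```bash
python3 -m pendant '[[0.0015,0,-0.003,0,1],[0.0025,0,-0.0055,0,1],[0.0025,0,-0.0055,0,1]]'; python3 to.py|head -1;  python3 -m pendant '[[-0.002,0,0.004,0,1],[-0.004,0,0.008,0,1],[-0.006,0,0.012,0,1],[-0.006,0,0.013,0,1],[-0.006,0,0.013,0,1]]'; python3 to.py
```

```text
time: 24.55
ee_pos: [0.6153, -0.0047, 0.1319]
tool_rot: [3.138, -0.447, -0.112]
wrist_force: [9.1, -9.1, -8.2]
grip_width: 0.153
t 24.55 pos [ 0.6153 -0.0047  0.1319] ztool [ 0.429 -0.052 -0.902] xt [ 0.896 -0.1    0.432] yt [-0.113 -0.994  0.003] F [ 9.1 -9.1 -8.2] g 0.153
time: 25.05
ee_pos: [0.6139, -0.0045, 0.1176]
tool_rot: [3.14, -0.445, -0.113]
wrist_force: [-21.3, -3.1, 22.8]
grip_width: 0.15
t 25.05 pos [ 0.6139 -0.0045  0.1176] ztool [ 0.428 -0.05  -0.903] xt [ 0.897 -0.101  0.43 ] yt [-0.113 -0.994  0.001] F [-21.3  -3.1  22.8] g 0.15
tilt 25.5 az -6.7 q [-0.52  0.59  0.5   2.13 -1.26  0.16 -0.61]
```

```bash
python3 -m pendant '[[0,0,0,0,0],[0,0,0,0,0],[0,0,0,0,0]]'; python3 -m pendant '[[0,0,-0.05,0,0],[0,0,-0.08,0,0],[0,0,-0.09,0,0.5],[0,0,-0.09,0,1]]'; python3 to.py 0.478 0.0116 0.1275 -6.5; python3 - <<'E'
import cv2
from h import *
p,d=manip.capture('side'); cv2.imwrite('pics/side6.png',cv2.resize(p[120:240,170:320],None,fx=4,fy=4,interpolation=cv2.INTER_CUBIC)); np.save('side6.npy',d)
E
```

```text
time: 25.35
ee_pos: [0.6149, -0.003, 0.1171]
tool_rot: [3.14, -0.445, -0.11]
wrist_force: [-0.1, -0.2, 0.2]
grip_width: 0.501
time: 25.75
ee_pos: [0.5761, 0.002, 0.2001]
tool_rot: [3.141, -0.447, -0.11]
wrist_force: [0.9, 0.9, -0.4]
grip_width: 0.167
t 25.75 pos [0.5761 0.002  0.2001] ztool [ 0.429 -0.048 -0.902] xt [ 0.896 -0.099  0.432] yt [-0.11  -0.994  0.001] F [ 0.9  0.9 -0.4] g 0.167
tilt 25.6 az -6.4 q [-0.88  0.49  0.94  2.17 -1.    0.36 -0.87]
shift [-0.1203  0.0012  0.0229] 0.122
spin 0.2
```

View pics/side6.png

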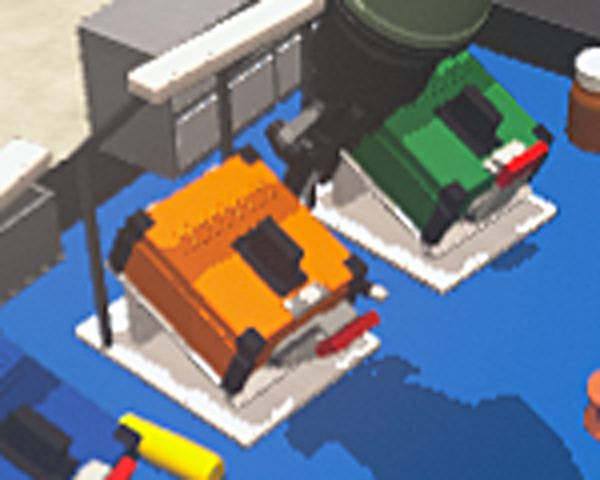

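```bash
python3 -m pendant '[[-0.045,0,0,0,1],[-0.09,0.001,0,0,1],[-0.12,0.001,0.005,0,1],[-0.12,0.001,0.02,0,1]]';  python3 to.py 0.5117 0.0078 0.055 -6.5
```

```text
time: 26.2
ee_pos: [0.4808, 0.0148, 0.1509]
tool_rot: [3.133, -0.407, -0.108]
wrist_force: [0.7, -0.1, 0.2]
grip_width: 0.005
t 26.2 pos [0.4808 0.0148 0.1509] ztool [ 0.393 -0.051 -0.918] xt [ 0.913 -0.099  0.396] yt [-0.111 -0.994  0.008] F [ 0.7 -0.1  0.2] g 0.005
tilt 23.3 az -7.4 q [-0.86  0.41  0.77  2.39 -1.26  0.16 -0.65]
shift [-0.0091  0.0028  0.1005] 0.101
spin 0.3
```

```bash
python3 -m pendant '[[-0.01,0.002,0.03,0,1],[-0.01,0.002,0.05,0,1],[-0.01,0.002,0.05,0,1]]';  python3 to.py 0.5117 0.0078 0.055 -6.5
```

```text
time: 26.5
ee_pos: [0.5042, 0.012, 0.1235]
tool_rot: [3.125, -0.375, -0.111]
wrist_force: [-0.5, -0.1, 0.0]
grip_width: 0.001
t 26.5 pos [0.5042 0.012  0.1235] ztool [ 0.362 -0.057 -0.931] xt [ 0.925 -0.103  0.366] yt [-0.117 -0.993  0.015] F [-0.5 -0.1  0. ] g 0.001
tilt 21.5 az -8.9 q [-0.72  0.48  0.64  2.33 -1.26  0.16 -0.65]
shift [-0.0176  0.0023  0.0667] 0.069
spin 0.1
```

```bash
python3 -m pendant '[[-0.03,0.002,0.01,0,1],[-0.05,0.002,0.02,0,1],[-0.05,0.002,0.02,0,1]]';  python3 to.py 0.5117 0.0078 0.055 -6.5
```

```text
time: 26.8
ee_pos: [0.4726, 0.0183, 0.1132]
tool_rot: [3.118, -0.335, -0.111]
wrist_force: [0.3, -0.3, 0.0]
grip_width: -0.002
t 26.8 pos [0.4726 0.0183 0.1132] ztool [ 0.324 -0.06  -0.944] xt [ 0.939 -0.104  0.329] yt [-0.118 -0.993  0.022] F [ 0.3 -0.3  0. ] g -0.002
tilt 19.2 az -10.5 q [-0.77  0.48  0.65  2.38 -1.26  0.16 -0.67]
shift [0.0187 0.0045 0.0682] 0.071
spin 0.1
```

```bash
python3 to.py 0.498 0.0085 0.06 -6.5|tail -2; python3 -m pendant '[[0.0,0.004,0.025,0,1],[0.0,0.004,0.05,0,1],[0.0,0.004,0.06,0,1],[0,0.004,0.06,0,1]]';  python3 to.py 0.498 0.0078 0.055 -6.5
```

```text
shift [0.0074 0.0055 0.059 ] 0.06
spin 0.1
time: 27.2
ee_pos: [0.5046, 0.0125, 0.0775]
tool_rot: [3.11, -0.301, -0.113]
wrist_force: [-0.7, -0.1, 0.4]
grip_width: -0.004
t 27.2 pos [0.5046 0.0125 0.0775] ztool [ 0.291 -0.064 -0.954] xt [ 0.949 -0.107  0.297] yt [-0.122 -0.992  0.03 ] F [-0.7 -0.1  0.4] g -0.004
tilt 17.4 az -12.5 q [-0.62  0.58  0.52  2.29 -1.26  0.16 -0.67]
shift [-0.0125  0.0048  0.0198] 0.024
spin 0.0
```

```bash
python3 -m pendant '[[-0.014,0.006,0.01,0,1],[-0.016,0.006,0.016,0,1],[-0.016,0.006,0.016,0,1]]';  python3 to.py 0.5107 0.0078 0.0631 -6.5;  python3 - <<'E'
import cv2
from h import *
p,d=manip.capture('side'); cv2.imwrite('pics/side7.png',cv2.resize(p[120:240,170:320],None,fx=4,fy=4,interpolation=cv2.INTER_CUBIC))
p,_=manip.capture('top'); cv2.imwrite('pics/top7.png',cv2.resize(p[110:240,200:340],None,fx=4,fy=4,interpolation=cv2.INTER_CUBIC))
E
```

```text
time: 27.5
ee_pos: [0.4991, 0.0088, 0.0688]
tool_rot: [3.108, -0.283, -0.113]
wrist_force: [0.7, 0.1, 0.4]
grip_width: -0.001
t 27.5 pos [0.4991 0.0088 0.0688] ztool [ 0.273 -0.065 -0.96 ] xt [ 0.954 -0.109  0.279] yt [-0.122 -0.992  0.033] F [0.7 0.1 0.4] g -0.001
tilt 16.3 az -13.5 q [-0.6   0.6   0.5   2.29 -1.26  0.16 -0.66]
shift [ 0.0096 -0.0006  0.0087] 0.013
spin 0.0
```

View pics/side7.png

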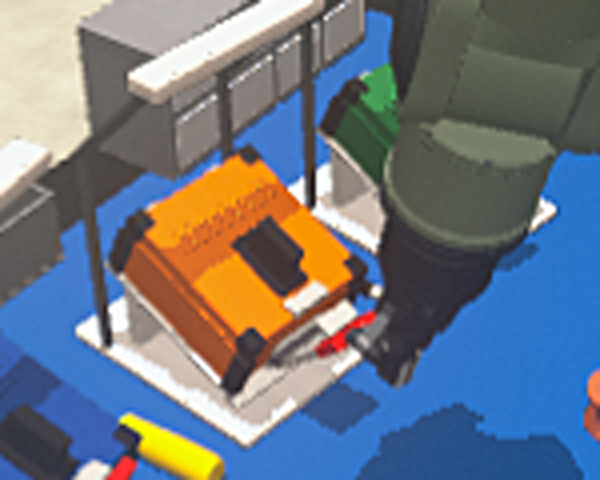

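View pics/top7.png

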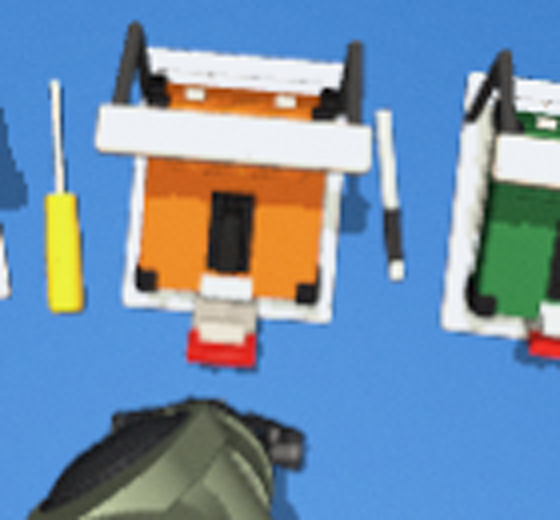

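```bash
python3 to.py 0.5127 0.0077 0.0596 |tail -1; python3 -m pendant '[[-0.004,0,0.008,0,1],[-0.002,0,0.016,0,1],[0,0,0.02,0,1]]';  python3 to.py 0.5127 0.0077 0.0596 -6.5
```

```text
shift [ 0.0103 -0.0008  0.0128] 0.016
time: 27.9
ee_pos: [0.5091, 0.0083, 0.0553]
tool_rot: [3.105, -0.271, -0.113]
wrist_force: [-0.7, -0.3, 0.3]
grip_width: 0.0
t 27.9 pos [0.5091 0.0083 0.0553] ztool [ 0.262 -0.066 -0.963] xt [ 0.957 -0.109  0.268] yt [-0.123 -0.992  0.035] F [-0.7 -0.3  0.3] g 0.0
tilt 15.7 az -14.2 q [-0.57  0.63  0.48  2.26 -1.26  0.16 -0.66]
shift [ 0.0047  0.0003 -0.0032] 0.006
spin 0.0
```

```bash
python3 -m pendant '[[0.01,0,-0.0016,0,1],[0.02,0,-0.0032,0,1],[0.026,0,-0.004,0,1]]';  python3 to.py |head -1; python3 -m pendant '[[0.005,0,-0.0008,0,1],[0.01,0,-0.0016,0,1],[0.01,0,-0.0016,0,1]]';  python3 to.py
```

```text
time: 28.2
ee_pos: [0.5323, 0.0055, 0.0663]
tool_rot: [3.105, -0.27, -0.113]
wrist_force: [-5.9, 0.2, 1.6]
grip_width: -0.002
t 28.2 pos [0.5323 0.0055 0.0663] ztool [ 0.261 -0.066 -0.963] xt [ 0.957 -0.109  0.267] yt [-0.123 -0.992  0.035] F [-5.9  0.2  1.6] g -0.002
time: 28.5
ee_pos: [0.5423, 0.0045, 0.071]
tool_rot: [3.105, -0.273, -0.113]
wrist_force: [-0.2, -0.0, -0.1]
grip_width: -0.004
t 28.5 pos [0.5423 0.0045 0.071 ] ztool [ 0.263 -0.067 -0.962] xt [ 0.957 -0.109  0.269] yt [-0.123 -0.992  0.035] F [-0.2 -0.  -0.1] g -0.004
tilt 15.8 az -14.2 q [-0.66  0.68  0.64  2.18 -1.15  0.3  -0.77]
```

```bash
python3 -m pendant '[[0.005,0,-0.0008,0,1],[0.01,0,-0.0016,0,1],[0.01,0,-0.0016,0,1]]';  python3 to.py |head -1; python3 -m pendant '[[0.002,0,-0.0003,0,1],[0.004,0,-0.0006,0,1],[0.004,0,-0.0006,0,1]]';  python3 to.py
```

```text
time: 28.8
ee_pos: [0.5503, 0.0037, 0.0748]
tool_rot: [3.105, -0.27, -0.113]
wrist_force: [-2.3, 0.6, -0.6]
grip_width: -0.003
t 28.8 pos [0.5503 0.0037 0.0748] ztool [ 0.261 -0.066 -0.963] xt [ 0.958 -0.109  0.267] yt [-0.123 -0.992  0.035] F [-2.3  0.6 -0.6] g -0.003
time: 29.1
ee_pos: [0.5508, 0.0036, 0.0751]
tool_rot: [3.106, -0.265, -0.113]
wrist_force: [-20.9, 1.0, -2.9]
grip_width: -0.002
t 29.1 pos [0.5508 0.0036 0.0751] ztool [ 0.256 -0.065 -0.965] xt [ 0.959 -0.109  0.261] yt [-0.122 -0.992  0.034] F [-20.9   1.   -2.9] g -0.002
tilt 15.3 az -14.3 q [-0.67  0.69  0.68  2.16 -1.12  0.34 -0.8 ]
```

```bash
python3 -m pendant '[[-0.02,0,0.003,0,1],[-0.05,0,0.003,0,1],[-0.07,0,-0.02,0,1],[-0.09,0,-0.07,0,1],[-0.1,0,-0.12,0,1]]'; python3 -m pendant '[[-0.02,-0.04,-0.05,0,1],[-0.04,-0.08,-0.1,0,1],[-0.06,-0.12,-0.1,0,1],[-0.06,-0.16,-0.1,0,1],[-0.06,-0.16,-0.1,0,1]]';  python3 to.py; python3 - <<'E'
import cv2
from h import *
for n in('side','top'):
    p,d=manip.capture(n); cv2.imwrite(f'pics/{n}8.png',p); np.save(n+'8.npy',d)
    a,b,c,dd=(110,215,110,400) if n=='top' else (85,285,110,320)
    cv2.imwrite(f'pics/{n}8c.png',cv2.resize(p[a:b,c:dd],None,fx=2.75,fy=2.75,interpolation=cv2.INTER_CUBIC))
E
```

```text
time: 29.6
ee_pos: [0.4523, 0.0175, 0.1258]
tool_rot: [3.103, -0.274, -0.111]
wrist_force: [0.1, 0.2, 0.6]
grip_width: -0.001
time: 30.1
ee_pos: [0.4056, 0.1387, 0.1834]
tool_rot: [3.103, -0.275, -0.11]
wrist_force: [0.4, 0.3, -0.7]
grip_width: -0.001
t 30.1 pos [0.4056 0.1387 0.1834] ztool [ 0.265 -0.068 -0.962] xt [ 0.957 -0.105  0.271] yt [-0.12  -0.992  0.037] F [ 0.4  0.3 -0.7] g -0.001
tilt 15.9 az -14.4 q [-1.59  0.58  1.33  2.35 -0.84  0.55 -1.34]
```

View pics/side8c.png

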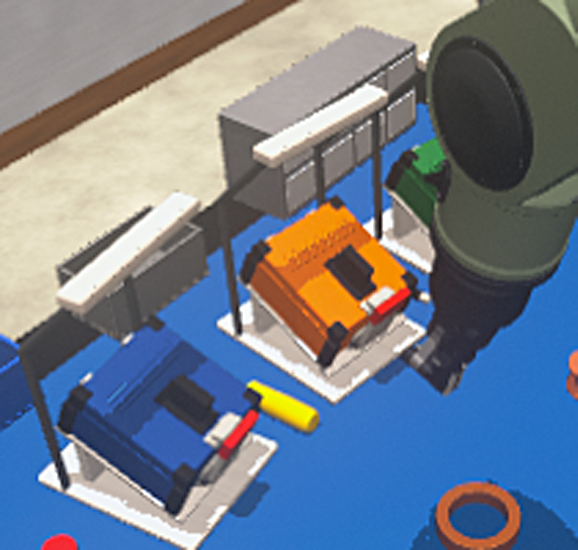

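View pics/top8c.png

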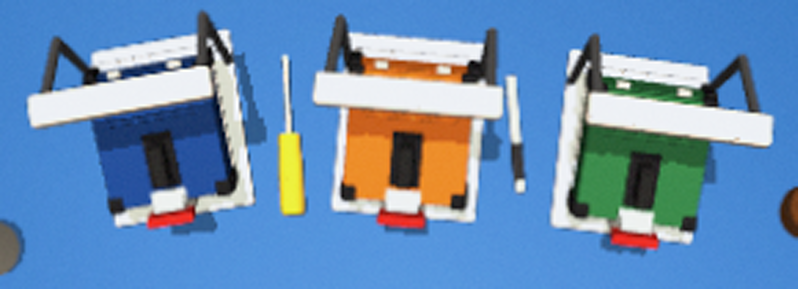

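View pics/top8.png

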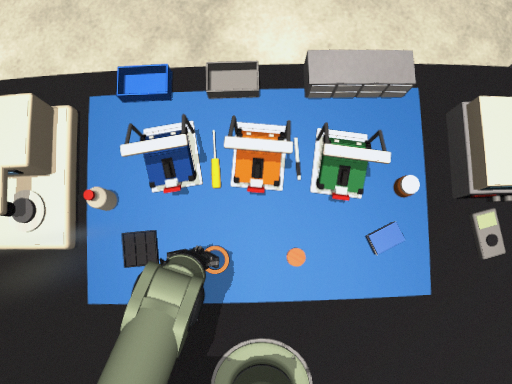

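```bash
sed -e "s/0.npy/8.npy/; s/0.png/8.png/" m.py > m8.py; sed 's/import m$/import m8/; s/from m import/from m8 import/' m2.py > m28.py; python3 m28.py 2>/dev/null| sed -n '/-----/,$p' | grep -A1 -E "top fin"; python3 - <<'E'
import cv2,numpy as np
a=cv2.imread('pics/top0.png').astype(int);b=cv2.imread('pics/top8.png')
d=cv2.medianBlur((abs(a-b).max(2)>45).astype(np.uint8)*255,3)
n,l,s,c=cv2.connectedComponentsWithStats(d)
print([(tuple(x[:5])) for x in s[1:] if x[4]>6])
from plant import manip; s=manip.state(); print(s['time'],s['wrist_force'])
E
```

```text
blue top fin n 66 H 0.1548 lid H 0.121 x -0.0187 0.0184 0.0001 y -0.0062 0.0082 0.0 top ctr world [0.6104 0.2319 0.1403]
   red x,y,H -0.0543 -0.0022 0.1449 range x -0.0599 -0.0504 H 0.1189 0.1549
--
orange top fin n 68 H 0.154 lid H 0.1204 x -0.0163 0.0189 0.0006 y -0.0078 0.0063 -0.0009 top ctr world [ 0.603  -0.0046  0.1398]
   red x,y,H -0.0524 0.0003 0.1458 range x -0.0586 -0.0468 H 0.1308 0.1525
--
green top fin n 68 H 0.1546 lid H 0.1212 x -0.0201 0.0192 0.0 y -0.0058 0.008 0.0015 top ctr world [ 0.5779 -0.231   0.1401]
   red x,y,H -0.0534 0.0024 0.1471 range x -0.0594 -0.0477 H 0.1246 0.1538
[(np.int32(246), np.int32(184), np.int32(20), np.int32(19), np.int32(310)), (np.int32(97), np.int32(244), np.int32(137), np.int32(140), np.int32(9800)), (np.int32(504), np.int32(349), np.int32(3), np.int32(3), np.int32(7)), (np.int32(267), np.int32(353), np.int32(5), np.int32(2), np.int32(10)), (np.int32(280), np.int32(352), np.int32(8), np.int32(5), np.int32(26)), (np.int32(211), np.int32(357), np.int32(33), np.int32(27), np.int32(516)), (np.int32(295), np.int32(357), np.int32(17), np.int32(27), np.int32(329))]
30.2 [1.22756153 0.05975806 0.42702484]
```

All three catches measure the same tab position, within 2 mm, and nothing but the orange catch and the arm has changed in the picture. Handing in.

```bash
python3 -c "
from plant import manip;print(manip.job_done())"
```

```text
the job is handed in; nothing more can be done
None
```

The orange case was the only one unlatched. Its catch is now shut, all three lids are down, and the job was handed in at about 30 s.

- **Blue and green:** I tugged blue first, then green. Each lid rose only about 3 mm and was then held, with the wrist force reaching about 45 to 50 N, so both were already latched.
- **Orange:** its lid kept coming up. I stopped about 14 mm up (roughly 0.15 rad) and let it down. I then pushed the red tab in with closed fingers. It took about 6 N, snapped over, and held firm against a 21 N push.
- **Tool lean:** the moves offer no tilt, so I leaned the tool by driving it against joint limits. For blue the lean was about 5 degrees more than square to the lid, and for the orange tab it was about 10 degrees less. Some joints sat at their range ends; one read 1.932 against the stated 1.93.
- **Last checks:** in the final top picture, all three red tabs lie 52 to 54 mm in front of their cases' fixed reference, against 79 mm for orange before. All three lids are at their starting height. Apart from the orange catch and the arm, nothing in that picture differs, but the arm covers the tape roll and part of the chip tray, so the picture does not confirm those two.
- **Disagreement and gaps:** the two cameras disagreed by about 4 mm in height, so I used the average. I did not tug orange again after closing it.

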